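Charge the packed trap and lay on its gasket

ROBOT

A 6-joint arm with a two-finger parallel gripper is mounted at the origin on the work surface. World frame = base frame: x ahead of the robot, y to its left, z up, the work surface at z = 0. Lengths are in mm, angles in rad, forces in N, time in s.
With the tool pointing down it reaches from about 300 to 775 mm from the base axis. Payload 14.6 kg.
Tool frame: the origin (TCP) lies midway between the tips of the shut fingers; the grasp point (between the pads) lies 19 mm behind it; x points along the fingers, z is the direction in which the jaws open and shut, and the axes are right-handed (so a half turn about x gives the same grasp; the last joint's range is limited). The gripper opens to 94 mm and grips with 3 to 60 N. Pads are 16 mm wide; open, the fingers measure 119 mm over their backs; the gripper's body (75 mm by 177 mm) begins 78 mm behind the grasp point.
Start: joints at [1.082, 0.3, 1.521, -0, 1.321, -0.067], TCP at [225.168, 501.785, 205.446] pointing down, gripper open.
Joint ranges: [-3.03, 3.03], [-0.79, 2.21], [0.23, 2.52], [-1.04, 4.18], [0, 3.07], [-2.55, 2.55]. Speed limits (rad/s): [2.22, 2.22, 2.57, 3.14, 3.14, 3.14].

INTERFACE

Orientations are given as [roll, pitch, yaw] about the fixed x, y, z axes, in that order (R = Rz(yaw) Ry(pitch) Rx(roll)).
In Python, from cell import * gives the robot as it stands.
- The arm moves only by the tool play_rows, never from a script. Its argument "motion" is one flat list of numbers, 7 for each row, row after row: the turn, a rotation vector about the tool's x, y, z in rad, then the shift along the tool's x, y, z in m, then the closure, from -1 (fully open) to 1 (shut), so that 0 is half open. In form: [rx, ry, rz, x, y, z, fingers, rx, ry, rz, x, y, z, fingers, ...]. A call has 1 to 20 rows; each row shifts and turns the pose as measured when the row begins, along the tool's axes as they then stand; what a row does not reach is not made up. A row lasts 1/10 s, in which the tool goes at most 50 mm and 8.59 degrees, less where a joint would pass 70% of its speed; a pose out of reach is approached as far as the arm can. A call with a gripper value outside its range is refused whole. The fingers move at their own pace and stop on an object; "newtons" is the grip in N (left out, the last holds). Time passes only in rows, so rows that do not move let the fingers close. It gives the time, the measured TCP pose, the force and the opening at its end, in the units of the state.
- read_state(): the state, without advancing time (a new reading comes with each control period).
- camera(name): name is "scene" or "side" or "wrist"; returns (picture, depth): 384x512x3 uint8, blue, green, red; 384x512 float32, mm along the optical axis (not along the pixel's ray), 0 where there is no reading.
- camera_params(name): a dict with "fx", "fy", "cx", "cy" (pixels), "T" (4x4, takes a point from camera to world coordinates). Camera axes: x right, y down, z forward; pixel columns grow to the right and rows downward; lengths in mm; the calibration is good to about 2 mm. A picture is of the moment at which its call begins: read the wrist's pose just before it. camera_params takes no time and is no camera call; for the wrist camera it gives the pose at the moment of the call.
- sign_off(): hands the job in, once; it reports no verdict.
Trained networks look in the newest picture that a camera, given by its name, has taken for a name from the list of things; names that differ only in an ending like _2 or _b are one class to them, and where a whole thing is asked for, a point or a joint stands for the part that bears it (a point fixed in the world has none). Each returns a list of dicts, best first, with "conf" (0 to 1); they miss things now and then, are a little off and sometimes report something else, mostly with a low value. They report only what shows in the picture. A call takes as long as a camera call. They do not tell look-alikes from the thing itself.
- masks_of(camera, name): "region" (384x512 bool, what is visible of it).
- place_of(camera, name): "at" ([x, y, z] in mm, in the coordinates of the camera as it stood for that picture, good to about 4 mm: a listed point, or the origin of a listed thing).
The state is a dict: "clock": time; "joints": joint angles; "qd": joint speeds; "effort": joint torques, N m; "eef_pos": TCP position; "eef_rot": TCP orientation; "wrist_force": force on the tool from outside, world axes, zero at the start; "moment": the same for the moment, N m; "finger_gap": finger opening in mm.
Only numpy, scipy, OpenCV 4.12 (cv2) and the standard library are available. Lean on these libraries where they do the work, as an engineer would, in place of code of your own. Each camera call takes 0.05 s, during which the arm holds its last target.

TASK

Pick up the scoop of balls, lower its lip right down to the trap's open mouth (less than 40 mm above the flange) and only then tip all six balls in, so that none drops from a height or spills. Set the empty scoop back on the bench, upright and clear of the trap, and then thread the green gasket over both guide pins until it lies flat and flush on the flange. Leave the loose things that lie about (steel cover plate, pipe clamp, spanner, jar, black seal) where they are.

Things in the scene. Friction and masses are not known exactly. Their poses are not given: they have to be found in the camera images.
- trap: Stainless packed trap, fixed to the bench; place and yaw vary. Upright tube, 60 mm outside, bore 52 mm, open at the top in a lozenge-shaped flange 122 (x) by 66 (y) by 10 mm, top face 110 mm above the bench; floor of the bore 69 mm below that. Origin: centre of its underside; z up; x along the flange through both guide pins. A capped side nozzle, 50 mm up, sticks out to x = 70 mm.
- trap_mouth (a point): Centre of the trap's open mouth (bore 52 mm) in the plane of the flange's top face, 110 mm above the bench; axes as the trap.
- trap_pin1 (a point): Top of one of the trap's two upright brass guide pins, at x = +48, y = 0 in the trap's frame, 140 mm above the bench. Pin 8 mm diameter, standing 30 mm above the flange's top face; its top 7 mm taper to 3 mm diameter.
- trap_pin2 (a point): Top of the trap's other guide pin, the same but at x = -48, y = 0 in the trap's frame.
- scoop: Stainless hand scoop with six white balls in it, about 160 g empty. Origin: centre of the pan's flat underside; z up; x forward to the pouring end. Pan from x = -55 to +62 mm, 48 mm wide outside, 42 inside, walls and floor 3 mm, side walls 34 mm high at the back, 19 at the front. Open front: level, the balls stay in; nose tipped 30 degrees down they run out; about 45 empties it.
- scoop_lip (a point): Middle of the scoop's pouring lip (upper edge of its floor): x = 61, y = 0, z = 8 mm in the scoop's frame; the underside there is 3 mm lower. From x = 25 mm the floor slopes up to the lip by 8 degrees.
- scoop_handle (a point): Centre of the scoop's blue handle, a flat-sided bar along the scoop's x over the pan, 80 mm long, 16 mm wide (y), 18 mm high, held by a post at the back wall only; at x = -16, y = 0, z = 71 mm in the scoop's frame. Under it 28 mm are free down to the top of the side walls.
- gasket: Flat stiff green gasket for the trap's flange, loose on the bench, 60 g: lozenge 122 mm (x) by 66 mm (y), 6 mm thick, a 52 mm hole in the middle and an 11 mm hole at x = +48 and at x = -48 mm. Origin: centre of its underside; z up. Its straight sides y = +33 and -33 mm are parallel for 32 mm about x = 0. Half a turn makes no difference.
- ball0_center (a point): Centre of packing ball 1 of six: white ceramic ball, 18 mm diameter, 11 g; starts in the scoop.
- ball1_center (a point): Centre of packing ball 2 of six: white ceramic ball, 18 mm diameter, 11 g; starts in the scoop.
- ball2_center (a point): Centre of packing ball 3 of six: white ceramic ball, 18 mm diameter, 11 g; starts in the scoop.
- ball3_center (a point): Centre of packing ball 4 of six: white ceramic ball, 18 mm diameter, 11 g; starts in the scoop.
- ball4_center (a point): Centre of packing ball 5 of six: white ceramic ball, 18 mm diameter, 11 g; starts in the scoop.
- ball5_center (a point): Centre of packing ball 6 of six: white ceramic ball, 18 mm diameter, 11 g; starts in the scoop.
- cover: Steel cover plate of the trap, lying on the bench, same outline as the gasket, 10 mm thick, with a short pipe stub on top (45 mm high). Origin: centre of its underside. Not part of this job: stays where it lies.
- clamp: Stainless pipe clamp ring, 70 mm across, 14 mm high, with a brass wing nut; origin: centre of its underside. Stays where it lies.
- spanner: Steel spanner, 170 mm long, lying on the bench along its x axis; origin: middle of its underside. Stays where it lies.
- jar: Whitish jar with a blue lid and a blank label, 72 mm diameter, 100 mm high; origin: centre of its underside. Stays where it stands.
- seal: Small black round seal ring, 50 mm across, 6 mm high; origin: centre of its underside. Stays where it lies.
There are look-alikes about, which are no part of the job. Several things look just like the gasket: the one meant starts farthest to the robot's left.

How it is judged:
By the outcome, as a careful person would: the job done as asked, in the order asked, and still so for the second after the job is handed in, with the robot touching nothing.
It also fails if it takes over 72 s, if anything falls off the work surface, if the arm or the gripper's body presses on something with over 40 N, if the wrist force passes 120 N, or if a joint passes its speed limit or range.

## Working session

There is one attempt and no reset: what is moved stays moved. The work goes in short steps, Python scripts to look and compute and a tool call to move; the robot and the scene stay as the last step left them, time stands still between calls to the robot, and variables do not carry over. Pictures are saved under pics/ and viewed, and the job is handed in when it is done.

Besides the shell and the picture viewer there is one more tool, called after "Request:" by a JSON object that holds its "api" and its "payload", one argument or row to a line. play_rows: Moves the arm, as the interface text tells. Its arguments: {"type":"object","properties":{"motion":{"type":"array","items":{"type":"number"}},"newtons":{"type":"number"}},"required":["motion"]}

```bash
ls; mkdir -p pics
cat > h.py <<'E'
from cell import *
import numpy as np, cv2
from scipy.spatial.transform import Rotation as R
def w(cam,p,P=None):
    P=P or camera_params(cam); T=np.array(P["T"]); return (T@np.r_[p,1])[:3]
def px(P,d,u,v):
    z=d[int(v),int(u)]; return w(None,[(u-P["cx"])/P["fx"]*z,(v-P["cy"])/P["fy"]*z,z],P)
def proj(P,pt):
    q=np.linalg.inv(np.array(P["T"]))@np.r_[pt,1]; return q[0]/q[2]*P["fx"]+P["cx"],q[1]/q[2]*P["fy"]+P["cy"]
E
python3 - <<'E'
from h import *
print(read_state())
for c in ["scene","side","wrist"]:
    P=camera_params(c); im,d=camera(c); cv2.imwrite(f"pics/{c}0.png",im); np.savez(f"{c}0.npz",im=im,d=d,T=P["T"],P=[P[k] for k in("fx","fy","cx","cy")])
    print(c,np.round(P["T"],3).tolist(),P["fx"])
    for n in ["scoop","scoop_lip","scoop_handle","trap_mouth","trap_pin1","trap_pin2","gasket","trap"]:
        for r in place_of(c,n): 
            p=w(c,r["at"],P); print(c,n,round(r["conf"],2),p.round(),np.round(proj(P,p)))
print(read_state()["clock"])
E
```

```text
pics
{'clock': 0.0, 'joints': array([ 1.08240319e+00,  3.00482213e-01,  1.52164786e+00,  1.95136242e-06,
        1.32068216e+00, -6.65837595e-02]), 'qd': array([ 8.59312462e-05, -8.29479163e-05,  4.18227941e-04, -4.38946373e-04,
        1.06985946e-04, -2.29951758e-05]), 'effort': array([ 1.01253620e-03, -5.31807768e+01, -3.52741277e+01,  7.08496361e-02,
        2.42885237e-02, -3.87166165e-05]), 'eef_pos': array([225.03583818, 501.54133262, 204.8519868 ]), 'eef_rot': array([ 3.07345913,  1.56957675, -2.06073971]), 'wrist_force': array([0.24667465, 1.42002795, 0.51462175]), 'moment': array([ 0.01633123,  0.02216237, -0.04793721]), 'finger_gap': 94.10467688474338}
scene [[-0.769, 0.394, -0.504, 1022.294], [0.639, 0.499, -0.585, 575.534], [0.021, -0.772, -0.636, 727.96], [0.0, 0.0, 0.0, 1.0]] 369.23686679621443
scene scoop 0.81 [ 522. -250.    1.] [216. 169.]
scene scoop 0.66 [598. -14. 138.] [240. 182.]
scene scoop_lip 0.58 [ 463. -260.   11.] [229. 159.]
scene scoop_handle 0.88 [ 532. -249.   73.] [212. 152.]
scene trap_mouth 0.67 [545. -22. 107.] [254. 182.]
scene trap_pin1 0.9 [596
[... 630 characters left out ...]
 537. -249.   71.] [290. 255.]
side trap_mouth 0.67 [545. -19. 105.] [259. 200.]
side trap_pin1 0.92 [596. -18. 141.] [274. 187.]
side trap_pin1 0.66 [497. -23. 141.] [245. 195.]
side trap_pin2 0.92 [596. -18. 141.] [274. 187.]
side trap_pin2 0.66 [497. -23. 141.] [245. 195.]
side gasket 0.77 [357. -90.   1.] [210. 255.]
side gasket 0.61 [462. 230.   0.] [208. 193.]
side gasket 0.45 [622. 125.  -3.] [262. 199.]
side trap 0.76 [548. -21.   4.] [259. 226.]
side trap 0.48 [597. -16. 144.] [274. 186.]
wrist [[0.409, 0.884, 0.226, 159.195], [0.912, -0.396, -0.102, 531.292], [-0.001, 0.248, -0.969, 385.126], [0.0, 0.0, 0.0, 1.0]] 337.60980830066796
wrist trap 0.16 [505. 453.  -2.] [304. 375.]
1.35
```

View pics/scene0.png

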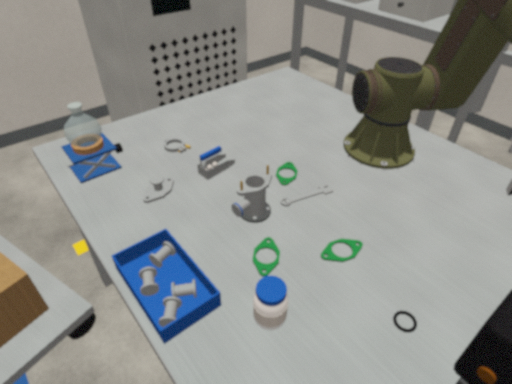

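View pics/side0.png

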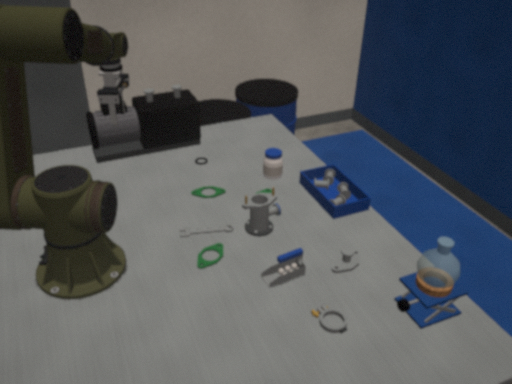

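View pics/wrist0.png

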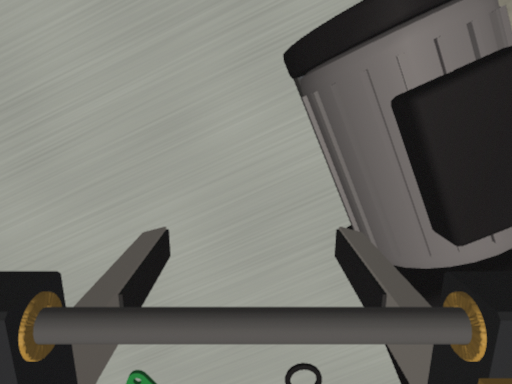

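The scene picture shows three green gaskets: (343,249) at world (460,232), (266,256) beside the jar at (625,127), and (287,174) at (357,-88). The one farthest left (+y) is the gasket at pixel (343,249). The scoop is at (215,160), with its nose towards -x, and it's the only one. The trap is at (255,200).

```bash
cat >> h.py <<'E'
def pose():
    s=read_state(); return np.array(s["eef_pos"]),R.from_euler("xyz",s["eef_rot"])
def downrot(jaw):  # tool x down, tool z along jaw azimuth (rad)
    x=np.array([0,0,-1.]); z=np.array([np.cos(jaw),np.sin(jaw),0]); y=np.cross(z,x); return R.from_matrix(np.c_[x,y,z])
def rel(p1,r1,p0=None,r0=None):
    if p0 is None: p0,r0=pose()
    return (r0.inv()*r1).as_rotvec(), r0.inv().apply(np.array(p1)-p0)/1000
E
python3 - <<'E'
from h import *
p,r=pose(); print(r.as_matrix().round(3))
for jaw in (-90,90):
  a,b=rel([535,-249,200],downrot(np.radians(jaw+4))); print(jaw,a.round(3),b.round(4))
im=np.load("scene0.npz")["im"]; c=im[130:280,170:390]; cv2.imwrite("pics/crop0.png",cv2.resize(c,None,fx=3.5,fy=3.5,interpolation=cv2.INTER_CUBIC))
E
```

```text
[[-0.    -0.912  0.409]
 [-0.     0.409  0.912]
 [-1.    -0.    -0.   ]]
-90 [ 2.65 -0.    0.  ] [ 0.0055 -0.59   -0.5581]
90 [-0.492 -0.    -0.   ] [ 0.0055 -0.59   -0.5581]
```

View pics/crop0.png

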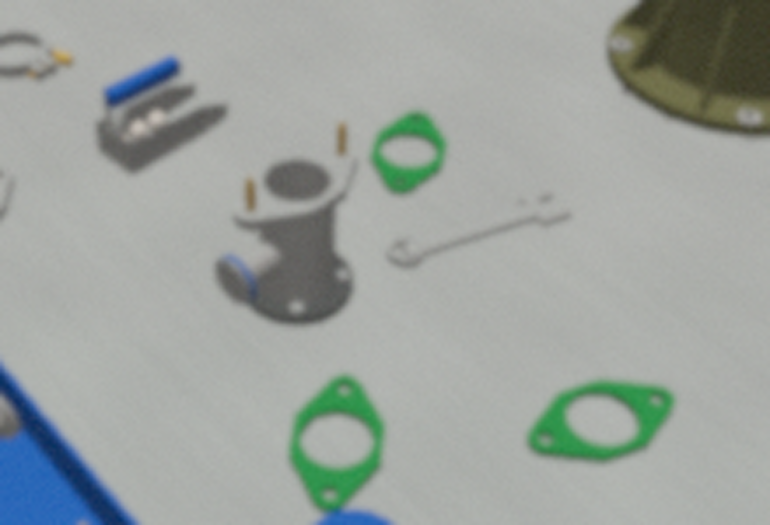

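```bash
cat >> h.py <<'E'
def plan(p1,r1,n,g,p0=None,r0=None,ramp=2):
    if p0 is None: p0,r0=pose()
    p1=np.array(p1,float)
    v=np.ones(n); 
    for i in range(min(ramp,n//2)): v[i]=v[-1-i]=(i+1)/(ramp+1)
    s=np.r_[0,np.cumsum(v)/v.sum()]
    rv=(r1*r0.inv()).as_rotvec(); out=[]
    pp,rr=p0,r0
    for i in range(n):
        p=p0+(p1-p0)*s[i+1]; r=R.from_rotvec(rv*s[i+1])*r0
        a,b=rel(p,r,pp,rr); a=a.round(3); b=b.round(4)
        out+= [*a,*b,g]; rr=rr*R.from_rotvec(a); pp=pp+rr.apply(b)*0+ (rr*R.from_rotvec(a).inv()).apply(b)*1000
    print([float(x)+0.0 if x else 0 for x in out]); return pp,rr
E
python3 - <<'E'
from h import *
plan([455,232,300],downrot(np.radians(94)),11,-1)
E
```

```text
[-0.018, 0, 0, -0.0035, -0.0119, -0.0056, -1.0, -0.037, 0, 0, -0.007, -0.0235, -0.0117, -1.0, -0.054, 0, 0, -0.0105, -0.0345, -0.0188, -1.0, -0.055, 0, 0, -0.0105, -0.0336, -0.0207, -1.0, -0.054, 0, 0, -0.0105, -0.0323, -0.0225, -1.0, -0.055, 0, 0, -0.0105, -0.0311, -0.0242, -1.0, -0.055, 0, 0, -0.0105, -0.0297, -0.0258, -1.0, -0.054, 0, 0, -0.0105, -0.0282, -0.0275, -1.0, -0.055, 0, 0, -0.0106, -0.0267, -0.0289, -1.0, -0.036, 0, 0, -0.007, -0.0167, -0.0202, -1.0, -0.019, 0, 0, -0.0035, -0.008, -0.0105, -1.0]
```

Request:
{"api": "play_rows", "payload": {
  "motion": [-0.02,0,0,-0.0035,-0.012,-0.006,-1,-0.037,0,0,-0.007,-0.0235,-0.012,-1,-0.054,0,0,-0.0105,-0.0345,-0.019,-1,-0.055,0,0,-0.0105,-0.0335,-0.021,-1,-0.055,0,0,-0.0105,-0.032,-0.0225,-1,-0.055,0,0,-0.0105,-0.031,-0.024,-1,-0.055,0,0,-0.0105,-0.03,-0.026,-1,-0.055,0,0,-0.0105,-0.028,-0.0275,-1,-0.055,0,0,-0.0105,-0.0265,-0.029,-1,-0.036,0,0,-0.007,-0.0165,-0.02,-1,-0.02,0,0,-0.0035,-0.008,-0.0105,-1]
}}

```text
clock: 2.45
eef_pos: [463.7, 223.4, 303.4]
eef_rot: [-2.675, 1.569, -1.005]
wrist_force: [-0.6, -0.2, 0.1]
finger_gap: 94.1
```

Run:
```python
from h import *
s=read_state(); print(s["eef_pos"].round(1),s["joints"].round(3),s["qd"].round(3),s["clock"]); p,r=pose(); print(r.as_matrix().round(3))
P=camera_params("wrist"); im,d=camera("wrist"); cv2.imwrite("pics/w1.png",im); np.savez("w1.npz",im=im,d=d,T=P["T"],P=[P[k] for k in("fx","fy","cx","cy")])
for n in ["gasket"]:
  for q in place_of("wrist",n): print(n,q["conf"],w(0,q["at"],P))
# green segmentation -> world pts
hsv=cv2.cvtColor(im,cv2.COLOR_BGR2HSV); m=((hsv[...,0]>40)&(hsv[...,0]<80)&(hsv[...,1]>100)).astype(np.uint8)
n,l,st,c=cv2.connectedComponentsWithStats(m)
for i in range(1,n):
    if st[i,4]<300: continue
    v,u=np.nonzero(l==i); z=d[v,u]; ok=z>0; X=np.c_[(u-P["cx"])/P["fx"]*z,(v-P["cy"])/P["fy"]*z,z,np.ones(len(z))][ok]@np.array(P["T"]).T
    print(st[i],c[i],X[:,:3].mean(0).round(1),np.median(X[:,2]));
```

```text
[463.7 223.4 303.4] [ 3.790e-01  1.630e-01  1.463e+00 -1.000e-03  1.515e+00 -1.292e+00] [-0.258  0.069 -0.159  0.003  0.092 -0.454] 2.45
[[ 0.001 -0.995 -0.1  ]
 [-0.001 -0.1    0.995]
 [-1.    -0.001 -0.001]]
gasket 0.82 [623.78811608 121.36387059  -0.72711268]
gasket 0.79 [458.73961585 235.17047958  -0.55882257]
[   0   19   58   84 1742] [28.0206659  64.14179104] [361.1 -85.3   6.7] 6.805672510227907
[ 234  123   50   80 1577] [258.95497781 162.20545339] [460.4 232.3   6.3] 6.53107416091882
[161 235  46  57 898] [187.8752784  267.65701559] [630.5 142.2  12.8] 6.478439528460882
```

Run:
```python
from h import *
plan([535,-249,240],downrot(np.radians(95)),14,-1)
```

```text
[0, 0, 0, 0.0018, -0.0007, -0.0133, -1.0, 0.001, 0, 0, 0.0035, -0.0014, -0.0265, -1.0, 0.001, 0, 0, 0.0053, -0.0021, -0.0398, -1.0, 0.001, 0, 0, 0.0053, -0.0021, -0.0398, -1.0, 0.001, 0, 0, 0.0054, -0.0022, -0.0398, -1.0, 0.001, -0.001, 0, 0.0053, -0.0023, -0.0398, -1.0, 0, 0, 0, 0.0053, -0.0022, -0.0398, -1.0, 0.001, 0, 0, 0.0052, -0.0023, -0.0398, -1.0, 0.001, 0, 0, 0.0053, -0.0023, -0.0398, -1.0, 0.001, 0, 0, 0.0053, -0.0024, -0.0398, -1.0, 0.001, 0, 0, 0.0053, -0.0023, -0.0397, -1.0, 0.001, 0, 0.001, 0.0052, -0.0025, -0.0398, -1.0, 0.001, 0, 0, 0.0036, -0.0016, -0.0266, -1.0, 0, 0, 0, 0.0017, -0.0009, -0.0132, -1.0]
```

Request:
{"api": "play_rows", "payload": {
  "motion": [0,0,0,0.002,-0.001,-0.0135,-1,0,0,0,0.0035,-0.0015,-0.0265,-1,0.001,0,0,0.005,-0.002,-0.04,-1,0.001,0,0,0.005,-0.002,-0.04,-1,0.001,0,0,0.005,-0.002,-0.04,-1,0.001,0,0,0.005,-0.002,-0.04,-1,0.001,0,0,0.005,-0.002,-0.04,-1,0.001,0,0,0.005,-0.002,-0.04,-1,0.001,0,0,0.005,-0.002,-0.04,-1,0.001,0,0,0.005,-0.002,-0.04,-1,0.001,0,0,0.005,-0.0025,-0.04,-1,0.001,0,0,0.005,-0.0025,-0.04,-1,0,0,0,0.0035,-0.0015,-0.0265,-1,0,0,0,0.002,-0.001,-0.0135,-1,0,0,0,0,0,0,-1]
}}

```text
clock: 4.05
eef_pos: [529.9, -265.5, 234.1]
eef_rot: [1.237, 1.566, 2.902]
wrist_force: [-0.1, 0.5, 0.2]
finger_gap: 94.2
```

Run:
```python
from h import *
s=read_state(); print(s["eef_pos"].round(1),s["joints"].round(3),s["clock"])
P=camera_params("wrist"); im,d=camera("wrist"); cv2.imwrite("pics/w2.png",im); np.savez("w2.npz",im=im,d=d,T=P["T"],P=[P[k] for k in("fx","fy","cx","cy")])
for n in ["scoop","scoop_handle","scoop_lip"]:
  for q in place_of("wrist",n): p=w(0,q["at"],P);print(n,q["conf"],p.round(1),np.round(proj(P,p)))
hsv=cv2.cvtColor(im,cv2.COLOR_BGR2HSV); m=((hsv[...,0]>100)&(hsv[...,0]<125)&(hsv[...,1]>130)).astype(np.uint8)
n,l,st,c=cv2.connectedComponentsWithStats(m)
for i in range(1,n):
    if st[i,4]<300: continue
    v,u=np.nonzero(l==i); z=d[v,u]; ok=z>0; X=(np.c_[(u-P["cx"])/P["fx"]*z,(v-P["cy"])/P["fy"]*z,z,np.ones(len(z))][ok]@np.array(P["T"]).T)[:,:3]
    T=X[X[:,2]>76]; print(st[i],T.mean(0).round(1),np.median(T[:,2]),cv2.minAreaRect(T[:,:2].astype(np.float32)))
```

```text
[ 529.9 -265.5  234.1] [-5.260e-01  3.800e-01  1.348e+00 -1.000e-03  1.419e+00 -2.191e+00] 4.05
scoop 0.67 [ 518.  -251.3    1.6] [264. 165.]
scoop 0.47 [ 540.3 -260.3   15.5] [255. 184.]
scoop_handle 0.82 [ 537.2 -252.5   73.4] [264. 193.]
scoop_lip 0.74 [ 459.  -260.6    2.9] [262. 115.]
[ 259  154   16   76 1084] [ 534.5 -250.1   80.1] 80.14032777520595 ((535.436767578125, -249.89349365234375), (77.26126098632812, 14.746665000915527), 6.894378185272217)
[367 364  41  20 655] [nan nan nan] nan ((0.0, 0.0), (0.0, 0.0), 0.0)<stdin>:11: RuntimeWarning: Mean of empty slice.
  ret = um.true_divide(
  return _methods._mean(a, axis=axis, dtype=dtype,
  ret = ret.dtype.type(ret / rcount)
```

View pics/w2.png

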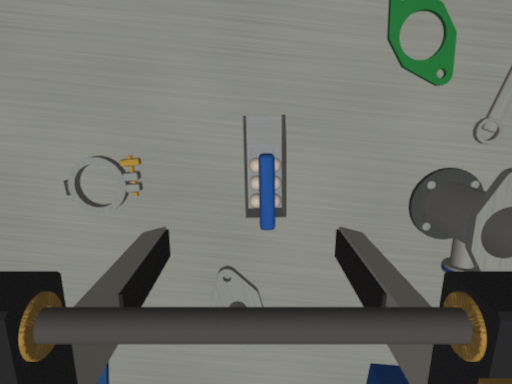

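Run:
```python
from h import *
p,r=pose(); print(p); a=downrot(np.radians(96.7)); 
plan([535.4,-250,120],a,8,-1)
```

```text
[ 530.41022233 -263.58129381  235.42244082]
[-0.001, 0, 0, 0.0064, -0.0004, 0.0007, -1.0, -0.002, 0, -0.001, 0.0128, -0.0007, 0.0015, -1.0, -0.004, 0, 0, 0.0193, -0.0011, 0.0021, -1.0, -0.003, 0, -0.001, 0.0192, -0.0011, 0.0022, -1.0, -0.003, 0.001, 0, 0.0192, -0.0011, 0.0021, -1.0, -0.004, 0, -0.001, 0.0193, -0.0011, 0.0022, -1.0, -0.002, 0, 0, 0.0128, -0.0007, 0.0014, -1.0, -0.001, 0, 0, 0.0064, -0.0004, 0.0007, -1.0]
```

Request:
{"api": "play_rows", "payload": {
  "motion": [-0.001,0,0,0.006,-0.0005,0.001,-1,-0.002,0,0,0.013,-0.0007,0.0015,-1,-0.004,0,-0.001,0.019,-0.001,0.002,-1,-0.003,0,0,0.019,-0.001,0.002,-1,-0.003,0,0,0.019,-0.001,0.002,-1,-0.004,0,-0.001,0.019,-0.001,0.002,-1,-0.002,0,0,0.013,-0.0007,0.0015,-1,-0.001,0,0,0.006,-0.0005,0.001,-1,0,0,0,0,0,0,-1,0,0,0,0,0,0,-1]
}}

```text
clock: 5.25
eef_pos: [535.4, -242.9, 113.7]
eef_rot: [0.774, 1.57, 2.47]
wrist_force: [-0.4, -0.0, -0.3]
finger_gap: 94.3
```

Run:
```python
from h import *
p,r=pose(); print(p,r.as_matrix().round(3)); a=downrot(np.radians(96.7)); 
plan([535.4,-250,53],a,6,-1)
```

```text
[ 535.44841832 -242.87860871  113.68715619] [[-0.001 -0.992 -0.125]
 [ 0.001 -0.125  0.992]
 [-1.     0.001  0.001]]
[0.001, 0, 0, 0.0051, 0.0001, -0.0006, -1.0, 0.001, 0, 0, 0.0101, 0.0001, -0.0012, -1.0, 0.002, 0, 0, 0.0151, 0.0002, -0.0018, -1.0, 0.002, 0.001, -0.001, 0.0152, 0.0003, -0.0017, -1.0, 0.001, 0, 0, 0.0101, 0.0001, -0.0012, -1.0, 0.001, 0, 0, 0.0051, 0.0001, -0.0006, -1.0]
```

Request:
{"api": "play_rows", "payload": {
  "motion": [0.001,0,0,0.005,0,-0.0008,-1,0.001,0,0,0.01,0,-0.0012,-1,0.002,0,0,0.014,0,-0.0018,-1,0.002,0,0,0.014,0,-0.0015,-1,0.001,0,0,0.009,0,-0.001,-1,0.001,0,0,0.004,0,-0.0005,-1,0,0,0,0.001,0,0,-1,0,0,0,0,0,0,-1]
}}

```text
clock: 6.05
eef_pos: [536.5, -250.9, 52.3]
eef_rot: [-1.694, 1.57, -0.008]
wrist_force: [-0.0, 0.5, 0.0]
finger_gap: 93.8
```

Run:
```python
from h import *
p,r=pose(); print(p); a,b=rel([535.4,-250,53],downrot(np.radians(96.7)));print(a,b)
```

```text
[ 536.54292496 -250.86060705   52.3039351 ]
[-1.39415207e-03 -3.97729425e-05  3.18213555e-04] [-0.00069643  0.00103587  0.0009866 ]
```

Good alignment. I'll close the fingers on the handle.

Request:
{"api": "play_rows", "payload": {
  "motion": [0,0,0,0,0.001,0.001,-0.5,0,0,0,0,0,0,0,0,0,0,0,0,0,0.4,0,0,0,0,0,0,0.7,0,0,0,0,0,0,1,0,0,0,0,0,0,1,0,0,0,0,0,0,1,0,0,0,0,0,0,1],
  "newtons": 40
}}

```text
clock: 6.85
eef_pos: [536.2, -250.1, 54.1]
eef_rot: [-2.123, 1.568, -0.437]
wrist_force: [0.3, -0.5, 0.2]
finger_gap: 33.5
```

Run:
```python
from h import *
s=read_state();print(s["eef_pos"],s["finger_gap"],s["wrist_force"],s["clock"],s["joints"].round(3))
```

```text
[ 536.15487065 -250.13435207   54.0885953 ] 33.512731561367865 [ 0.27234511 -0.47104971  0.20957646] 6.85 [-0.499  0.55   1.541  0.     1.047 -2.185]
```

Request:
{"api": "play_rows", "payload": {
  "motion": [0,0,0,0,0,0,1,0,0,0,0,0,0,1,0,0,0,0,0,0,1,0,0,0,0,0,0,1]
}}

```text
clock: 7.25
eef_pos: [536.1, -250.1, 54.0]
eef_rot: [-2.092, 1.568, -0.405]
wrist_force: [0.6, 0.3, -0.0]
finger_gap: 15.5
```

Run:
```python
from h import *
s=read_state();print(s["eef_pos"],s["finger_gap"],s["wrist_force"],s["clock"],s["eef_rot"]); p,r=pose(); print(r.as_matrix().round(3))
```

```text
[ 536.10548863 -250.06630585   53.9918811 ] 15.529031396435444 [ 0.55051055  0.34461443 -0.04230912] 7.25 [-2.09199744  1.56781868 -0.40537992]
[[ 0.003 -0.993 -0.116]
 [-0.001 -0.116  0.993]
 [-1.    -0.003 -0.001]]
```

Request:
{"api": "play_rows", "payload": {
  "motion": [0,0,0,-0.004,0,0,1,0,0,0,-0.008,0,0,1,0,0,0,-0.012,0,0,1,0,0,0,-0.016,0,0,1,0,0,0,-0.016,0,0,1,0,0,0,-0.016,0,0,1,0,0,0,-0.016,0,0,1,0,0,0,-0.016,0,0,1,0,0,0,-0.012,0,0,1,0,0,0,-0.008,0,0,1,0,0,0,-0.004,0,0,1,0,0,0,0,0,0,1]
}}

```text
clock: 8.45
eef_pos: [535.2, -249.7, 194.2]
eef_rot: [-2.162, 1.566, -0.475]
wrist_force: [-1.1, -0.1, -3.3]
finger_gap: 15.8
```

Run:
```python
from h import *
s=read_state();print(s["eef_pos"],s["finger_gap"],s["wrist_force"],s["clock"],s["joints"].round(3))
im,d=camera("side"); cv2.imwrite("pics/s3.png",cv2.resize(im[130:330,180:380],None,fx=3,fy=3,interpolation=cv2.INTER_CUBIC))
plan([553,-165,190],downrot(np.radians(3.5)),19,1,ramp=4)
```

```text
[ 535.20997509 -249.7095514   194.15263715] 15.832558678893635 [-1.06655799 -0.14838815 -3.30726739] 8.45 [-0.499  0.396  1.418  0.     1.322 -2.185]
[0.022, 0, 0, 0, -0.0004, 0.0011, 1.0, 0.043, 0, 0, 0.0001, -0.0007, 0.0022, 1.0, 0.065, 0, 0, 0.0002, -0.0008, 0.0033, 1.0, 0.087, 0, 0.001, 0.0002, -0.0009, 0.0046, 1.0, 0.108, 0, 0, 0.0002, -0.0006, 0.0057, 1.0, 0.108, 0, 0, 0.0003, 0, 0.0058, 1.0, 0.109, 0, 0, 0.0002, 0.0006, 0.0057, 1.0, 0.108, 0, 0.001, 0.0003, 0.0012, 0.0057, 1.0, 0.109, 0.001, 0, 0.0002, 0.0019, 0.0054, 1.0, 0.108, 0, 0, 0.0002, 0.0024, 0.0053, 1.0, 0.108, 0, 0.001, 0.0003, 0.003, 0.0049, 1.0, 0.109, 0, 0, 0.0002, 0.0035, 0.0046, 1.0, 0.108, 0, 0, 0.0003, 0.004, 0.0042, 1.0, 0.108, 0, 0.001, 0.0002, 0.0044, 0.0037, 1.0, 0.109, 0, 0, 0.0002, 0.0047, 0.0032, 1.0, 0.086, 0, 0, 0.0002, 0.0041, 0.0022, 1.0, 0.065, 0, 0, 0.0002, 0.0032, 0.0013, 1.0, 0.044, 0, 0.001, 0.0001, 0.0022, 0.0008, 1.0, 0.021, 0, 0, 0, 0.0011, 0.0003, 1.0]
```

View pics/s3.png

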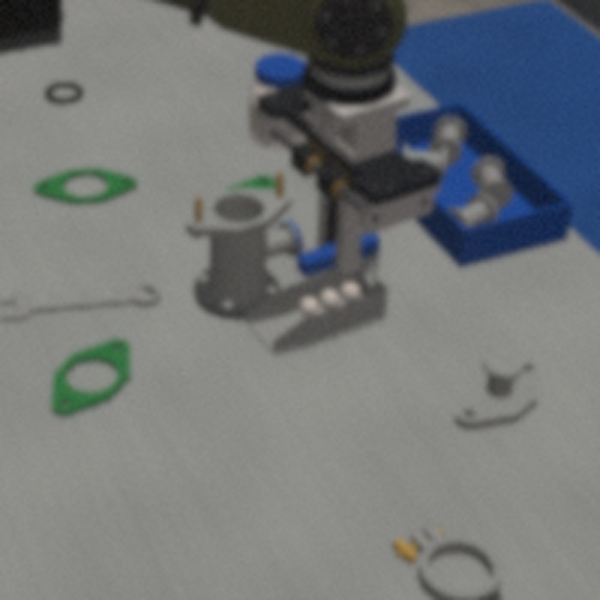

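The scoop is held level with its balls, near (330,290) in the crop. Next I'll rotate it to face the mouth.

Request:
{"api": "play_rows", "payload": {
  "motion": [0.02,0,0,0,-0.0004,0.001,1,0.043,0,0,0,-0.0007,0.002,1,0.065,0,0,0,-0.0008,0.0033,1,0.087,0,0,0,-0.0009,0.0046,1,0.108,0,0,0,-0.0006,0.0057,1,0.108,0,0,0,0,0.0058,1,0.108,0,0,0,0.0006,0.0057,1,0.108,0,0,0,0.0012,0.0057,1,0.108,0,0,0,0.0019,0.0054,1,0.108,0,0,0,0.0024,0.0053,1,0.108,0,0,0,0.003,0.005,1,0.108,0,0,0,0.0035,0.0046,1,0.108,0,0,0,0.004,0.0042,1,0.1,0,0,0,0.0044,0.0037,1,0.085,0,0,0,0.0047,0.003,1,0.07,0,0,0,0.004,0.002,1,0.05,0,0,0,0.003,0.001,1,0.03,0,0,0,0.002,0.001,1,0.01,0,0,0,0.001,0,1,0,0,0,0,0,0,1]
}}

```text
clock: 10.5
eef_pos: [551.1, -159.9, 178.6]
eef_rot: [2.663, 1.55, 2.733]
wrist_force: [-0.9, 0.4, -3.4]
finger_gap: 16.1
```

Run:
```python
from h import *
s=read_state();print(s["eef_pos"],s["finger_gap"],s["wrist_force"],s["clock"],s["joints"].round(3)); p,r=pose(); print(r.as_matrix().round(3))
for c in ("side","wrist"):
  P=camera_params(c); im,d=camera(c); cv2.imwrite(f"pics/{c}4.png",im); np.savez(f"{c}4.npz",im=im,d=d,T=P["T"],P=[P[k] for k in("fx","fy","cx","cy")])
  for n in ["scoop_lip","trap_mouth","trap_pin1"]:
    for q in place_of(c,n): p=w(0,q["at"],P);print(c,n,q["conf"],p.round(1),np.round(proj(P,p)))
cv2.imwrite("pics/s4.png",cv2.resize(cv2.imread("pics/side4.png")[130:330,180:380],None,fx=3,fy=3,interpolation=cv2.INTER_CUBIC))
```

```text
[ 551.12168421 -159.86059852  178.62535819] 16.094419208902973 [-0.89597203  0.38134025 -3.38102203] 10.5 [-3.470e-01  3.870e-01  1.468e+00  1.000e-03  1.307e+00 -4.180e-01]
[[-0.019 -0.07   0.997]
 [ 0.008  0.997  0.07 ]
 [-1.     0.009 -0.018]]
side scoop_lip 0.94 [547.5 -76.  133.2] [268. 202.]
side scoop_lip 0.63 [546.9 -20.3   2.7] [259. 227.]
side scoop_lip 0.41 [462.4 227.9   1.4] [208. 193.]
side trap_mouth 0.73 [544.2 -20.4 104.7] [259. 201.]
side trap_pin1 0.92 [596.7 -14.8 140.3] [274. 186.]
side trap_pin1 0.75 [494.7 -23.4 137.7] [244. 196.]
wrist scoop_lip 0.95 [542.3 -84.5 130.1] [249. 106.]
wrist trap_mouth 0.66 [545.3 -16.6 104.9] [261.   3.]
```

View pics/s4.png

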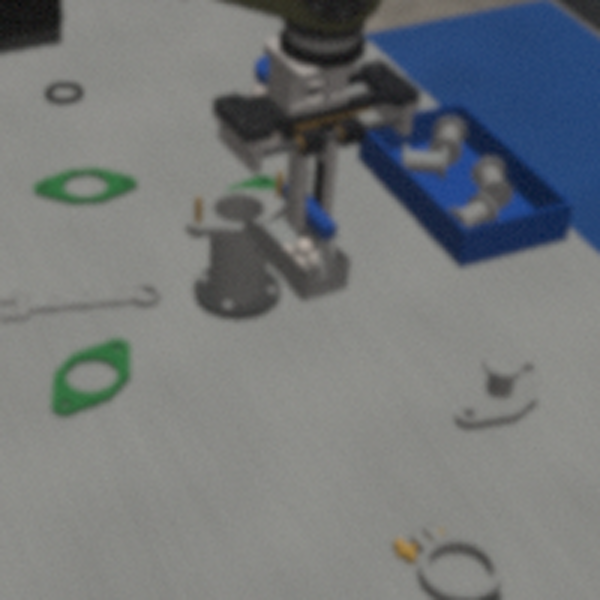

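View pics/wrist4.png

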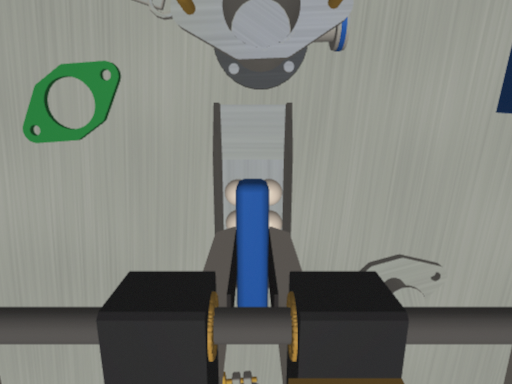

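Request:
{"api": "play_rows", "payload": {
  "motion": [0,0,0,0,0.002,0,1,0,0,0,0,0.004,0.0005,1,0,0,0,0,0.006,0.001,1,0,0,0,0,0.008,0.001,1,0,0,0,0,0.008,0.001,1,0,0,0,0,0.007,0.001,1,0,0,0,0,0.005,0.0005,1,0,0,0,0,0.003,0,1,0,0,0,0,0.001,0,1,0,0,0,0,0,0,1]
}}

```text
clock: 11.9
eef_pos: [553.4, -111.1, 179.7]
eef_rot: [2.652, 1.551, 2.724]
wrist_force: [0.4, -0.4, -1.9]
finger_gap: 15.5
```

```bash
cat >> h.py <<'E'
LIP=[-0.046+0.092,0,0]
def lip():  # tool x is down: lip 46 below TCP?? scoop lip z=8, TCP z=54 -> 46 along tool x; 77.7 along tool y
    p,r=pose(); return p+r.apply([46,77.7,0])
E
python3 - <<'E'
from h import *
s=read_state();print(s["eef_pos"],s["wrist_force"],s["clock"],s["joints"].round(3)); p,r=pose(); print(r.as_matrix().round(3),lip())
for c in ("side","wrist"):
  P=camera_params(c); im,d=camera(c); cv2.imwrite(f"pics/{c}5.png",im)
  for n in ["scoop_lip","trap_mouth","trap_pin1"]:
    for q in place_of(c,n): p=w(0,q["at"],P);print(c,n,q["conf"],p.round(1),np.round(proj(P,p)))
E
```

```text
[ 553.37197678 -111.06808271  179.67506868] [ 0.43706675 -0.43262789 -1.89142832] 11.9 [-0.264  0.365  1.496  0.003  1.3   -0.337]
[[-0.018 -0.072  0.997]
 [ 0.008  0.997  0.072]
 [-1.     0.009 -0.017]] [546.98695476 -33.21045965 134.39028067]
side scoop_lip 0.78 [547.  -30.6 134.3] [261. 194.]
side trap_mouth 0.91 [547.2 -18.7 105.2] [259. 200.]
side trap_mouth 0.65 [596.5 -17.4 138.4] [274. 187.]
side trap_mouth 0.54 [549.8 -18.5   4.7] [259. 226.]
side trap_mouth 0.34 [554.8 -96.  126.1] [273. 207.]
side trap_pin1 0.71 [595.1 -16.5 136.6] [273. 188.]
side trap_pin1 0.67 [496.9 -20.5 135.4] [245. 196.]
side trap_pin1 0.59 [549.  -25.7 132.1] [261. 194.]
wrist scoop_lip 0.73 [552.5 -94.3 127.9] [255. 192.]
wrist scoop_lip 0.63 [543.  -40.4 131.4] [246. 113.]
wrist trap_mouth 0.55 [545.1 -18.1 107.6] [252.  81.]
wrist trap_pin1 0.62 [594.9 -16.4 139.4] [333.  79.]
wrist trap_pin1 0.6 [495.9 -25.7 140.1] [172.  83.]
```

View pics/wrist5.png

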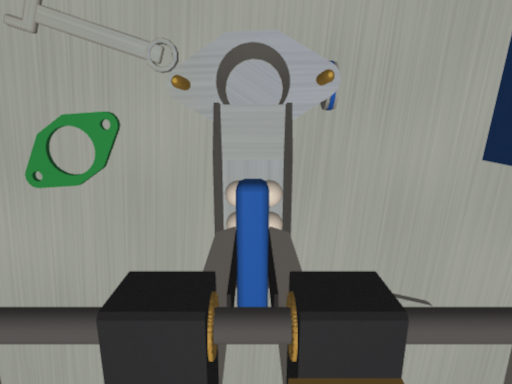

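Request:
{"api": "play_rows", "payload": {
  "motion": [0,0,0,0.002,-0.0005,0,1,0,0,0,0.003,-0.001,0,1,0,0,0,0.003,-0.001,0,1,0,0,0,0.001,0,0,1,0,0,0,0,0,0,1,0,0,-0.03,-0.0023,0.0014,0,1,0,0,-0.05,-0.0038,0.0024,0,1,0,0,-0.05,-0.0038,0.0024,0,1,0,0,-0.03,-0.0023,0.0014,0,1,0,0,0,0,0,0,1]
}}

```text
clock: 13.3
eef_pos: [553.2, -105.4, 182.8]
eef_rot: [-1.667, 1.407, -1.595]
wrist_force: [-0.2, 0.2, -2.1]
finger_gap: 15.4
```

Run:
```python
from h import *
s=read_state();print(s["eef_pos"],s["wrist_force"],s["clock"],s["joints"].round(3)); p,r=pose(); print(r.as_matrix().round(3),lip())
for c in ["scene"]:
  im,d=camera(c); cv2.imwrite(f"pics/{c}6.png",cv2.resize(im[100:280,160:360],None,fx=3.5,fy=3.3))
```

```text
[ 553.16074829 -105.38772765  182.76859072] [-0.20543811  0.18698548 -2.06473063] 13.3 [-0.176  0.339  1.532 -0.17   1.25  -0.196]
[[-0.004 -0.072  0.997]
 [-0.163  0.984  0.071]
 [-0.987 -0.162 -0.016]] [547.35655629 -36.41080795 124.78768089]
```

View pics/scene6.png

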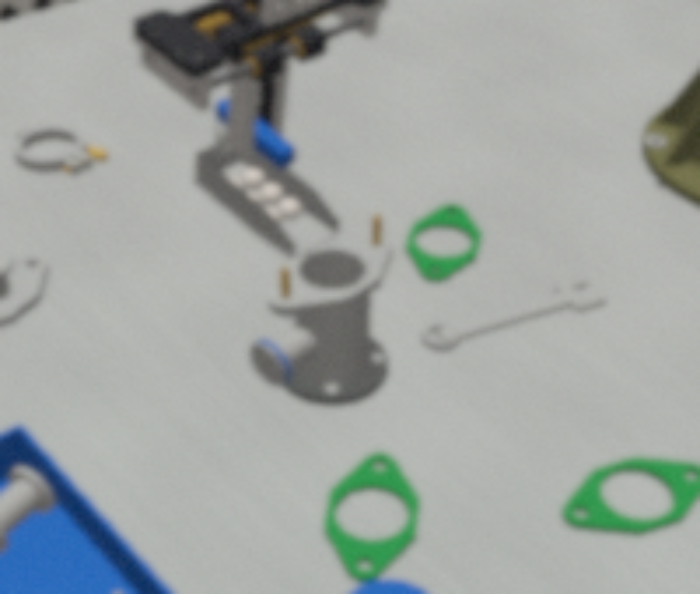

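Request:
{"api": "play_rows", "payload": {
  "motion": [0,0,-0.03,-0.002,0.0014,0,1,0,0,-0.04,-0.0027,0.0019,0,1,0,0,-0.04,-0.0027,0.0019,0,1,0,0,-0.04,-0.0027,0.0019,0,1,0,0,-0.04,-0.0027,0.0019,0,1,0,0,-0.04,-0.0027,0.0019,0,1,0,0,-0.03,-0.0022,0.0014,0,1,0,0,-0.02,-0.0014,0.0009,0,1,0,0,0,0,0,0,1]
}}

```text
clock: 14.25
eef_pos: [552.4, -88.7, 198.3]
eef_rot: [-1.602, 1.122, -1.531]
wrist_force: [-0.0, -0.2, -1.6]
finger_gap: 15.7
```

Run:
```python
from h import *
s=read_state();print(s["eef_pos"],s["wrist_force"],s["clock"],s["joints"].round(3)); p,r=pose(); print(r.as_matrix().round(3),lip())
for c in ["scene"]:
  im,d=camera(c); cv2.imwrite(f"pics/{c}7.png",cv2.resize(im[100:280,160:360],None,fx=3.5,fy=3.3))
```

```text
[552.40157034 -88.67079472 198.2634195 ] [-0.01284889 -0.2387773  -1.57177909] 14.25 [-0.014  0.326  1.568 -0.473  1.257  0.066]
[[ 0.017 -0.066  0.998]
 [-0.434  0.899  0.067]
 [-0.901 -0.434 -0.013]] [548.03008796 -38.80394336 123.11372039]
```

View pics/scene7.png

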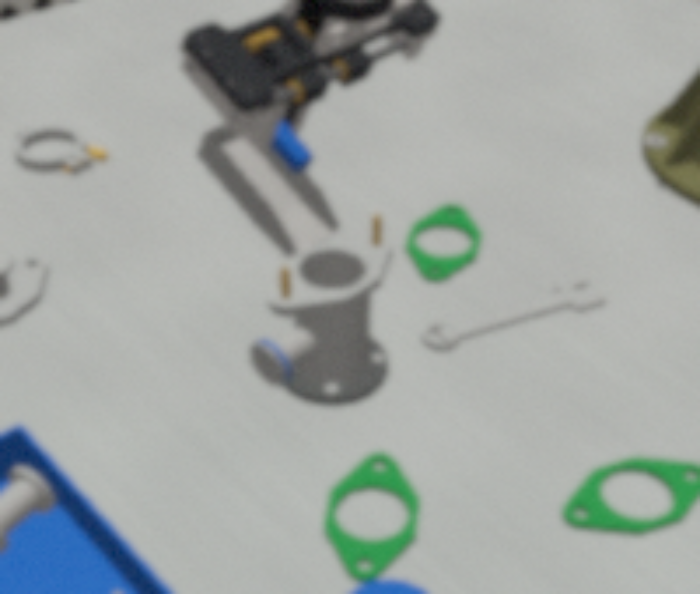

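The pan looks empty already at a 26° tilt, with nothing on the bench. I'll tip further to make sure it's empty.

Request:
{"api": "play_rows", "payload": {
  "motion": [0,0,-0.03,-0.0022,0.0018,0,1,0,0,-0.04,-0.0028,0.0023,0,1,0,0,-0.05,-0.0036,0.0026,0,1,0,0,-0.05,-0.0036,0.0026,0,1,0,0,-0.05,-0.0036,0.0026,0,1,0,0,-0.05,-0.0036,0.0026,0,1,0,0,-0.03,-0.0022,0.0014,0,1,0,0,0,0,0,0,1,0,0,0,0,0,0,1]
}}

```text
clock: 15.2
eef_pos: [551.1, -66.3, 208.3]
eef_rot: [-1.589, 0.82, -1.523]
wrist_force: [-0.7, 0.3, -0.8]
finger_gap: 15.8
```

Run:
```python
from h import *
s=read_state();print(s["eef_pos"],s["wrist_force"],s["clock"],s["joints"].round(3)); p,r=pose(); print(r.as_matrix().round(3),lip())
for c in ["scene","wrist"]:
  P=camera_params(c);im,d=camera(c); cv2.imwrite(f"pics/{c}8.png",cv2.resize(im[100:280,160:360],None,fx=3.5,fy=3.3) if c=="scene" else im)
  for i in range(1):
    for q in place_of(c,"ball0_center"): p=w(0,q["at"],P);print(c,q["conf"],p.round(1),np.round(proj(P,p)))
```

```text
[551.10405265 -66.27410377 208.27073959] [-0.67646583  0.33096253 -0.76083664] 15.2 [ 0.149  0.377  1.587 -0.769  1.352  0.327]
[[ 0.033 -0.053  0.998]
 [-0.682  0.729  0.061]
 [-0.731 -0.682 -0.012]] [548.47916316 -40.99178902 121.6266139 ]
wrist 0.53 [544.6 -17.  106. ] [249.  52.]
```

View pics/scene8.png

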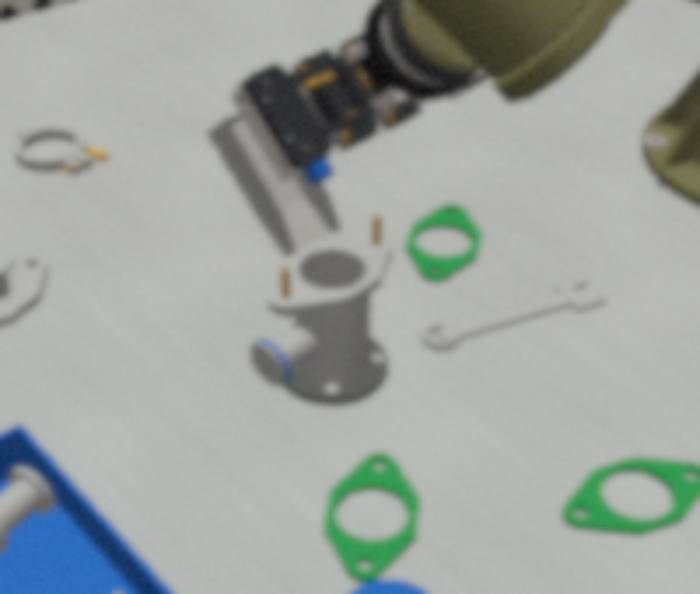

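View pics/wrist8.png

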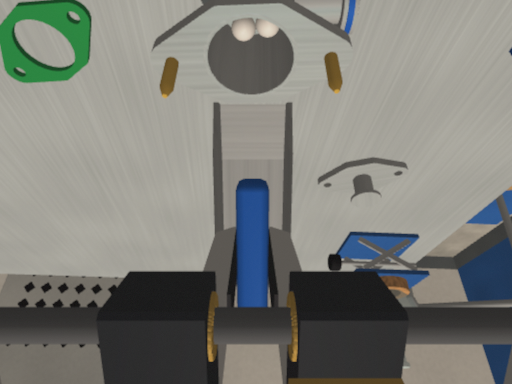

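Run:
```python
from h import *
P=camera_params("wrist");im,d=camera("wrist"); print(np.array(P["T"]).round(2).tolist())
cv2.imwrite("pics/w9.png",cv2.resize(im[0:110,140:370],None,fx=3.4,fy=3.4,interpolation=cv2.INTER_CUBIC))
for u,v in [(243,28),(267,26),(250,60),(230,60),(250,5),(300,40),(250,85),(243,20)]: print(u,v,px(P,d,u,v).round(1))
```

```text
[[1.0, 0.04, 0.04, 540.93], [0.06, -0.54, -0.84, 108.21], [-0.01, 0.84, -0.54, 290.83], [0.0, 0.0, 0.0, 1.0]]
243 28 [539.9 -30.3  58.7]
267 26 [556.9 -27.5  58.9]
250 60 [546.  -44.5  74.6]
230 60 [531.8 -41.   81. ]
250 5 [543.3  13.9 111.5]
300 40 [573.1  -4.6 109.8]
250 85 [546.5 -45.3 101. ]
243 20 [539.7 -26.9  54.3]
```

View pics/w9.png

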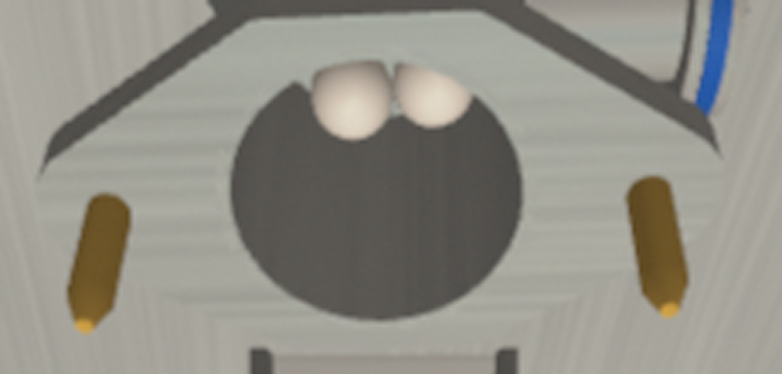

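Run:
```python
from h import *
P=camera_params("side"); im,d=camera("side")
for n in ("cover","clamp","jar"):
    for q in place_of("side",n)[:2]: print(n,q["conf"],w(0,q["at"],P).round())
# reverse tilt
p,r=pose(); p1,r1=plan([553,-170,160],downrot(np.radians(3.5)),18,1,ramp=3)
```

```text
clamp 0.61 [ 563. -445.   -3.]
jar 0.76 [724. 257.   2.]
jar 0.2 [548. -20.   4.]
[0, 0, 0.013, 0.0018, -0.0007, -0.0001, 1.0, 0, -0.001, 0.025, 0.0035, -0.0015, -0.0001, 1.0, 0, 0, 0.037, 0.0052, -0.0023, -0.0002, 1.0, 0.001, -0.001, 0.05, 0.0069, -0.0034, -0.0002, 1.0, 0, -0.001, 0.051, 0.0066, -0.0037, -0.0003, 1.0, 0, 0, 0.05, 0.0065, -0.004, -0.0003, 1.0, 0.001, -0.001, 0.05, 0.0063, -0.0044, -0.0002, 1.0, 0, -0.001, 0.05, 0.006, -0.0046, -0.0003, 1.0, 0, -0.001, 0.05, 0.0058, -0.005, -0.0003, 1.0, 0.001, -0.001, 0.05, 0.0056, -0.0052, -0.0003, 1.0, 0, 0, 0.05, 0.0052, -0.0056, -0.0003, 1.0, 0, -0.001, 0.051, 0.005, -0.0057, -0.0003, 1.0, 0.001, -0.001, 0.05, 0.0047, -0.0061, -0.0002, 1.0, 0, -0.001, 0.05, 0.0044, -0.0062, -0.0003, 1.0, 0, 0, 0.05, 0.0041, -0.0065, -0.0003, 1.0, 0, -0.001, 0.038, 0.0028, -0.0049, -0.0002, 1.0, 0.001, 0, 0.025, 0.0017, -0.0034, -0.0002, 1.0, 0, -0.001, 0.012, 0.0008, -0.0018, -0.0001, 1.0]
```

```bash
cat >> h.py <<'E'
def planlip(l1,r1,n,g,ramp=3):
    p0,r0=pose(); L=np.array([46,77.7,0]); l0=p0+r0.apply(L); l1=np.array(l1,float)
    v=np.ones(n)
    for i in range(ramp): v[i]=v[-1-i]=(i+1)/(ramp+1)
    s=np.r_[0,np.cumsum(v)/v.sum()]; rv=(r1*r0.inv()).as_rotvec(); out=[]; pp,rr=p0,r0
    for i in range(n):
        r=R.from_rotvec(rv*s[i+1])*r0; p=l0+(l1-l0)*s[i+1]-r.apply(L)
        a,b=rel(p,r,pp,rr); out.append(np.r_[a.round(3),b.round(4),g]); pp,rr=p,r
    print(np.array(out).flatten().tolist()); print(pp)
E
python3 - <<'E'
from h import *
planlip([548,-95,135],downrot(np.radians(3.5)),18,1)
E
```

```text
[0.0, -0.0, 0.013, 0.0014, -0.0014, -0.0001, 1.0, 0.0, -0.0, 0.025, 0.0028, -0.0028, -0.0002, 1.0, 0.0, -0.001, 0.038, 0.0042, -0.0041, -0.0002, 1.0, 0.0, -0.001, 0.05, 0.0055, -0.0056, -0.0003, 1.0, 0.0, -0.001, 0.05, 0.0053, -0.0056, -0.0003, 1.0, 0.0, -0.001, 0.05, 0.0052, -0.0057, -0.0003, 1.0, 0.0, -0.001, 0.05, 0.005, -0.0058, -0.0003, 1.0, 0.0, -0.001, 0.05, 0.0048, -0.0058, -0.0003, 1.0, 0.0, -0.001, 0.05, 0.0046, -0.0058, -0.0003, 1.0, 0.0, -0.001, 0.05, 0.0044, -0.0059, -0.0003, 1.0, 0.0, -0.001, 0.05, 0.0043, -0.0059, -0.0003, 1.0, 0.0, -0.001, 0.05, 0.0041, -0.0059, -0.0003, 1.0, 0.0, -0.001, 0.05, 0.0039, -0.0059, -0.0003, 1.0, 0.0, -0.001, 0.05, 0.0037, -0.0059, -0.0003, 1.0, 0.0, -0.001, 0.05, 0.0035, -0.0059, -0.0003, 1.0, 0.0, -0.001, 0.038, 0.0025, -0.0044, -0.0002, 1.0, 0.0, -0.0, 0.025, 0.0016, -0.0029, -0.0002, 1.0, 0.0, -0.0, 0.013, 0.0008, -0.0015, -0.0001, 1.0]
[ 552.74347152 -172.55507384  181.        ]
```

Request:
{"api": "play_rows", "payload": {
  "motion": [0,0,0.013,0.0014,-0.0014,0,1,0,0,0.025,0.0028,-0.0028,0,1,0,-0.001,0.038,0.004,-0.004,0,1,0,-0.001,0.05,0.0054,-0.0056,0,1,0,-0.001,0.05,0.0052,-0.0056,0,1,0,-0.001,0.05,0.005,-0.0057,0,1,0,-0.001,0.05,0.005,-0.0058,0,1,0,-0.001,0.05,0.0048,-0.0058,0,1,0,-0.001,0.05,0.0046,-0.0058,0,1,0,-0.001,0.05,0.0044,-0.006,0,1,0,-0.001,0.05,0.0043,-0.006,0,1,0,-0.001,0.05,0.004,-0.006,0,1,0,-0.001,0.05,0.004,-0.006,0,1,0,-0.001,0.05,0.0037,-0.006,0,1,0,-0.001,0.05,0.0035,-0.006,0,1,0,-0.001,0.035,0.002,-0.0044,0,1,0,0,0.02,0.001,-0.003,0,1,0,0,0.008,0,-0.0015,0,1,0,0,0,0,0,0,1]
}}

```text
clock: 17.55
eef_pos: [559.5, -183.4, 186.1]
eef_rot: [0.936, 1.536, 1.002]
wrist_force: [0.7, -0.3, -2.0]
finger_gap: 15.9
```

Run:
```python
from h import *
s=read_state();print(s["eef_pos"],s["wrist_force"],s["clock"],s["joints"].round(3)); p,r=pose(); print(r.as_matrix().round(3),lip())
P=camera_params("wrist");im,d=camera("wrist"); cv2.imwrite("pics/w10.png",im); np.savez("w10.npz",im=im,d=d,T=P["T"],P=[P[k] for k in("fx","fy","cx","cy")])
for n in ("trap_mouth","trap_pin1","scoop_lip"):
    for q in place_of("wrist",n): print(n,q["conf"],w(0,q["at"],P).round())
plan([553,-175,56],downrot(np.radians(4)),12,1,ramp=3)
```

```text
[ 559.49367543 -183.39864849  186.13832065] [ 0.66632626 -0.33725333 -2.01385957] 17.55 [-0.395  0.397  1.437  0.035  1.302 -0.47 ]
[[ 0.019 -0.066  0.998]
 [ 0.029  0.997  0.066]
 [-0.999  0.028  0.02 ]] [ 555.21195531 -104.56530044  142.31754808]
scoop_lip 0.91 [ 554. -107.  138.]
[0, 0.001, -0.001, 0.0036, 0.0001, -0.0002, 1.0, 0, 0.001, -0.001, 0.0072, 0.0003, -0.0005, 1.0, 0, 0.001, -0.003, 0.0109, 0.0004, -0.0007, 1.0, -0.001, 0.003, -0.003, 0.0145, 0.0005, -0.0009, 1.0, 0, 0.002, -0.003, 0.0144, 0.0006, -0.0009, 1.0, 0, 0.002, -0.003, 0.0145, 0.0007, -0.0009, 1.0, -0.001, 0.002, -0.003, 0.0145, 0.0007, -0.0008, 1.0, 0, 0.003, -0.003, 0.0144, 0.0007, -0.0008, 1.0, 0, 0.002, -0.003, 0.0145, 0.0008, -0.0007, 1.0, 0, 0.002, -0.002, 0.0108, 0.0006, -0.0006, 1.0, -0.001, 0.001, -0.002, 0.0073, 0.0004, -0.0003, 1.0, 0, 0, 0, 0.0036, 0.0002, -0.0002, 1.0]
```

View pics/w10.png

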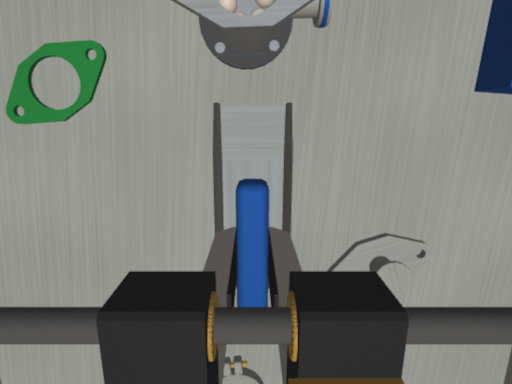

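Run:
```python
from h import *
z=np.load("w10.npz"); P=dict(zip(("fx","fy","cx","cy"),z["P"])); P["T"]=z["T"]
for u,v in [(332,270),(330,268),(355,243),(390,236),(425,245),(380,270)]: print(px(P,z["d"],u,v).round())
```

```text
[ 661. -277.    8.]
[ 660. -278.    2.]
[ 686. -246.   -0.]
[ 720. -231.   11.]
[ 762. -240.   11.]
[ 700. -258.   45.]
```

Request:
{"api": "play_rows", "payload": {
  "motion": [0,0.001,-0.001,0.0036,-0.0005,-0.0002,1,0,0.001,-0.001,0.0072,-0.0005,-0.0005,1,0,0.001,-0.003,0.011,-0.0005,-0.0007,1,0,0.002,-0.003,0.0145,-0.0005,-0.0005,1,0,0.002,-0.003,0.0145,-0.0005,-0.0005,1,0,0.002,-0.003,0.0145,-0.0005,-0.0005,1,0,0.002,-0.003,0.0145,-0.0005,-0.0005,1,0,0.002,-0.003,0.0145,-0.0005,-0.0005,1,0,0.002,-0.003,0.012,0,0,1,0,0.002,-0.002,0.008,0,0,1,0,0.001,-0.002,0.005,0,0,1,0,0,0,0.002,0,0,1,0,0,0,0,0,0,1]
}}

```text
clock: 19.05
eef_pos: [556.0, -182.8, 54.4]
eef_rot: [-2.29, 1.569, -2.219]
wrist_force: [-0.7, 0.5, -1.8]
finger_gap: 15.9
```

Run:
```python
from h import *
s=read_state();print(s["eef_pos"],s["wrist_force"],s["clock"],s["joints"].round(3)); p,r=pose(); print(r.as_matrix().round(3),lip())
```

```text
[ 556.03676662 -182.7921388    54.42187014] [-0.66085703  0.48962444 -1.81187379] 19.05 [-0.379  0.539  1.557 -0.002  1.045 -0.448]
[[-0.001 -0.07   0.998]
 [-0.002  0.998  0.07 ]
 [-1.    -0.002 -0.001]] [ 550.53023802 -105.35935323    8.30103037]
```

Request:
{"api": "play_rows", "payload": {
  "motion": [0,0,0,0.0008,0,0,1,0,0,0,0.0005,0,0,1,0,0,0,0,0,0,1]
}}

```text
clock: 19.35
eef_pos: [556.6, -182.9, 54.1]
eef_rot: [-1.433, 1.568, -1.363]
wrist_force: [0.2, 0.2, -1.4]
finger_gap: 15.5
```

Run:
```python
from h import *
s=read_state();print(s["eef_pos"],s["wrist_force"],s["clock"])
```

```text
[ 556.62387168 -182.93457999   54.07016747] [ 0.23441218  0.15818685 -1.41315916] 19.35
```

Request:
{"api": "play_rows", "payload": {
  "motion": [0,0,0,0.001,0,0,1,0,0,0,0.001,0,0,1,0,0,0,0.001,0,0,1]
}}

```text
clock: 19.65
eef_pos: [557.0, -183.0, 53.9]
eef_rot: [-1.09, 1.568, -1.019]
wrist_force: [-7.0, 3.5, 12.2]
finger_gap: 15.5
```

Run:
```python
from h import *
s=read_state();print(s["eef_pos"],s["wrist_force"],s["clock"])
```

```text
[ 557.03347278 -182.96084886   53.93049163] [-7.03888546  3.51093045 12.18196927] 19.65
```

Request:
{"api": "play_rows", "payload": {
  "motion": [0,0,0,-0.0003,0,0,0.5,0,0,0,0,0,0,0.2,0,0,0,0,0,0,0,0,0,0,0,0,0,0,0,0,0,0,0,0,0]
}}

```text
clock: 20.15
eef_pos: [557.4, -183.2, 54.4]
eef_rot: [-0.918, 1.566, -0.848]
wrist_force: [-0.8, 0.5, 0.1]
finger_gap: 46.9
```

Run:
```python
from h import *
s=read_state();print(s["eef_pos"],s["finger_gap"],s["wrist_force"],s["clock"])
plan([556,-160,300],downrot(np.radians(3.5)),14,0)
```

```text
[ 557.39605902 -183.2103756    54.41829176] 46.885843802637716 [-0.80396558  0.45742215  0.061111  ] 20.15
[0, 0, 0, -0.0068, 0.0006, 0, 0, 0.001, 0, 0, -0.0137, 0.0013, 0.0001, 0, 0.001, 0, 0.001, -0.0204, 0.0018, 0, 0, 0, 0.001, 0, -0.0205, 0.0019, 0.0001, 0, 0.001, 0, 0, -0.0205, 0.0019, 0.0001, 0, 0.001, 0, 0, -0.0205, 0.0019, 0, 0, 0.001, 0, 0.001, -0.0204, 0.0019, 0.0001, 0, 0, 0.001, 0, -0.0205, 0.0019, 0, 0, 0.001, 0, 0, -0.0205, 0.0019, 0, 0, 0.001, 0, 0.001, -0.0204, 0.0019, 0.0001, 0, 0.001, 0, 0, -0.0205, 0.0019, 0, 0, 0, 0, 0, -0.0205, 0.002, 0, 0, 0.001, 0.001, 0, -0.0136, 0.0012, 0, 0, 0, 0, 0, -0.0068, 0.0007, 0, 0]
```

Request:
{"api": "play_rows", "payload": {
  "motion": [0,0,0,-0.007,0,0,0,0,0,0,-0.014,0,0,0,0,0,0,-0.025,0,0,0,0,0,0,-0.035,0,0,0,0,0,0,-0.035,0.015,0,0,0,0,0,-0.035,0.025,0,0,0,0,0,-0.03,0.025,0,0,0,0,0,-0.02,0.018,0,0,0,0,0,-0.01,0.01,0,0,0,0,0,0,0,0,0,0,0,0,0,0,0,0]
}}

```text
clock: 21.25
eef_pos: [548.7, -87.0, 282.6]
eef_rot: [-0.493, 1.561, -0.424]
wrist_force: [1.2, -0.5, -0.9]
finger_gap: 46.8
```

Run:
```python
from h import *
s=read_state();print(s["eef_pos"],s["qd"].round(3),s["clock"])
P=camera_params("wrist");im,d=camera("wrist"); cv2.imwrite("pics/w11.png",im); np.savez("w11.npz",im=im,d=d,T=P["T"],P=[P[k] for k in("fx","fy","cx","cy")])
print(read_state()["eef_pos"])
```

```text
[548.69989396 -86.98414592 282.55730892] [ 0.002 -0.005 -0.002  0.001  0.005 -0.   ] 21.25
[548.69751841 -87.15159681 282.37055485]
```

View pics/w11.png

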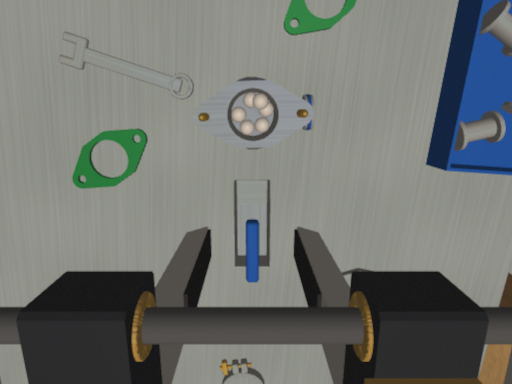

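```bash
cat > pins.py <<'E'
from h import *
def load(f):
    z=np.load(f); P=dict(zip(("fx","fy","cx","cy"),z["P"])); P["T"]=z["T"]; return z["im"],z["d"],P
def cloud(P,d):
    v,u=np.indices(d.shape); X=np.stack([(u-P["cx"])/P["fx"]*d,(v-P["cy"])/P["fy"]*d,d,np.ones_like(d)],-1)@np.array(P["T"]).T
    X=X[...,:3]; X[d<=0]=np.nan; return X
def ray(P,u,v,z):
    T=np.array(P["T"]); a=T[:3,:3]@[(u-P["cx"])/P["fx"],(v-P["cy"])/P["fy"],1]; o=T[:3,3]; return o+a*(z-o[2])/a[2]
if __name__=="__main__":
    import sys
    im,d,P=load(sys.argv[1]); X=cloud(P,d)
    hsv=cv2.cvtColor(im,cv2.COLOR_BGR2HSV)
    m=((hsv[...,0]>8)&(hsv[...,0]<30)&(hsv[...,1]>110)&(X[...,2]>105)&(X[...,2]<150)&(np.hypot(X[...,0]-547,X[...,1]+20)<65)).astype(np.uint8)
    n,l,st,c=cv2.connectedComponentsWithStats(m)
    for i in range(1,n):
        if st[i,4]<5: continue
        q=X[l==i]; print(st[i],c[i].round(1),np.nanmax(q[:,2]),"mean>125",q[q[:,2]>125].mean(0).round(1) if (q[:,2]>125).any() else None, "ray z130",ray(P,*c[i],130).round(1))
    # flange top region
    f=(abs(X[...,2]-110)<4)&(np.hypot(X[...,0]-547,X[...,1]+20)<75); q=X[f]
    print("flange z",np.median(q[:,2]),f.sum(), cv2.minAreaRect(q[:,:2].astype(np.float32)))
    u8=(f*255).astype(np.uint8); cs,h=cv2.findContours(u8,cv2.RETR_CCOMP,cv2.CHAIN_APPROX_NONE)
    for ctr,hh in zip(cs,h[0]):
        if len(ctr)<30: continue
        w_=np.array([ray(P,a,b,110)[:2] for a,b in ctr[:,0]],np.float32)
        print("hole" if hh[3]>=0 else "outer",len(ctr),cv2.minEnclosingCircle(w_),w_.mean(0),cv2.minAreaRect(w_))
E
python3 pins.py w11.npz
```

```text
[297 110  10   7  61] [301.8 113. ] 142.39788040404562 mean>125 [591.6 -14.1 136.1] ray z130 [591.8 -14.1 130. ]
[199 113  10   8  58] [203.1 116.6] 142.37053190015354 mean>125 [498.8 -23.8 136.4] ray z130 [498.  -23.9 130. ]
flange z 110.56401497738574 3625 ((545.7088623046875, -19.418964385986328), (121.6474838256836, 66.00552368164062), 5.7999114990234375)
outer 261 ((545.6265258789062, -19.765823364257812), 60.86976623535156) [545.432    -19.259201] ((545.600341796875, -19.46625518798828), (121.7163314819336, 66.08667755126953), 6.021681308746338)
hole 30 ((495.7969055175781, -24.86705780029297), 5.969925403594971) [495.80478  -24.873507] ((495.79791259765625, -24.882055282592773), (11.27048110961914, 9.850132942199707), 3.961895227432251)
hole 32 ((595.8062744140625, -14.279751777648926), 6.324354648590088) [595.6023   -14.495878] ((596.025146484375, -14.47219181060791), (12.22424030303955, 8.839656829833984), 3.977969169616699)
hole 146 ((545.5787963867188, -19.58028793334961), 26.491703033447266) [545.5857   -19.191637] ((545.6751098632812, -19.336326599121094), (51.56871795654297, 51.667354583740234), 49.049800872802734)
```

```bash
cat > gk.py <<'E'
from pins import *
def gasket(im,d,P,near,zt=6):
    X=cloud(P,d); hsv=cv2.cvtColor(im,cv2.COLOR_BGR2HSV)
    m=((hsv[...,0]>40)&(hsv[...,0]<85)&(hsv[...,1]>90)&(np.hypot(X[...,0]-near[0],X[...,1]-near[1])<90)).astype(np.uint8)
    n,l,st,c=cv2.connectedComponentsWithStats(m); i=1+st[1:,4].argmax(); m=(l==i).astype(np.uint8)
    print("z",np.nanmedian(X[m>0][:,2]),"px",c[i])
    cs,h=cv2.findContours(m,cv2.RETR_CCOMP,cv2.CHAIN_APPROX_NONE)
    for ctr,hh in zip(cs,h[0]):
        if len(ctr)<8: continue
        w_=np.array([ray(P,a,b,zt)[:2] for a,b in ctr[:,0]],np.float32)
        print("hole" if hh[3]>=0 else "outer",len(ctr),np.round(cv2.minEnclosingCircle(w_)[0],1),cv2.minEnclosingCircle(w_)[1],cv2.minAreaRect(w_))
if __name__=="__main__":
    import sys
    gasket(*load(sys.argv[1]),[float(sys.argv[2]),float(sys.argv[3])])
E
python3 gk.py w1.npz 460 232; python3 gk.py w1.npz 625 127; python3 gk.py scene0.npz 460 232;python3 gk.py side0.npz 460 232; python3 pins.py scene0.npz
```

```text
z 6.521156584482526 px [258.899375 162.25625 ]
outer 182 [462.6 233.5] 60.106529235839844 ((462.13067626953125, 231.8837127685547), (64.76713562011719, 120.21095275878906), 74.13987731933594)
hole 23 [507.5 219. ] 6.8068318367004395 ((507.63140869140625, 218.7994384765625), (12.538630485534668, 11.509113311767578), 49.91643142700195)
hole 106 [461.6 231.8] 27.69679069519043 ((461.4950866699219, 231.91375732421875), (53.58342361450195, 53.39617156982422), 50.46479034423828)
hole 25 [415.9 245.1] 6.7957024574279785 ((415.9684143066406, 244.8979949951172), (11.772648811340332, 12.642104148864746), 50.76040267944336)
z 6.424326078004526 px [188.39753639 268.1075028 ]
outer 195 [626.8 137.1] 51.380218505859375 ((627.6982421875, 139.95091247558594), (71.85455322265625, 81.30719757080078), 80.63626098632812)
hole 19 [658.7 159.4] 6.442421913146973 ((658.6912231445312, 159.50958251953125), (11.616972923278809, 10.628276824951172), 46.7975959777832)
z 6.798083293225375 px [341.34065934 249.7967033 ]
outer 90 [463.4 235. ] 58.77931594848633 ((462.93072509765625, 233.44143676757812), (63.637069
[... 482 characters left out ...]
323324 px [198.03846154 192.05769231]
outer 33 [434.  234.6] 28.296152114868164 ((426.51287841796875, 237.26951599121094), (52.52459716796875, 39.9765625), 75.32781219482422)
flange z 110.27999531911394 374 ((548.7701416015625, -17.1998291015625), (108.51162719726562, 74.17294311523438), 35.414154052734375)
outer 106 ((548.6246337890625, -17.239654541015625), 62.0848388671875) [554.5102   -18.114187] ((549.16552734375, -16.48052215576172), (111.6683349609375, 75.0854263305664), 35.64427947998047)
hole 46 ((547.6831665039062, -18.027481079101562), 27.341474533081055) [547.90295  -16.605335] ((548.5477905273438, -16.958595275878906), (51.166629791259766, 51.54274368286133), 18.296567916870117)
```

Run:
```python
from h import *
plan([458,224,205],downrot(np.radians(74.1)),14,-1,ramp=4)
```

```text
[-0.024, 0, 0, 0.0015, 0.0063, -0.0014, -1.0, -0.049, 0, 0.001, 0.003, 0.0128, -0.0025, -1.0, -0.074, 0.001, 0, 0.0046, 0.0193, -0.0028, -1.0, -0.098, 0, 0.001, 0.006, 0.0258, -0.0018, -1.0, -0.122, 0, 0.001, 0.0076, 0.0325, 0.001, -1.0, -0.123, 0.001, 0.001, 0.0077, 0.032, 0.0048, -1.0, -0.122, 0, 0, 0.0076, 0.0312, 0.0088, -1.0, -0.123, 0.001, 0.001, 0.0077, 0.03, 0.0125, -1.0, -0.122, 0, 0.001, 0.0077, 0.0281, 0.0161, -1.0, -0.123, 0.001, 0.001, 0.0077, 0.026, 0.0194, -1.0, -0.098, 0, 0.001, 0.0062, 0.0187, 0.018, -1.0, -0.073, 0, 0, 0.0046, 0.0126, 0.0147, -1.0, -0.049, 0, 0.001, 0.0031, 0.0077, 0.0105, -1.0, -0.024, 0, 0, 0.0015, 0.0036, 0.0054, -1.0]
```

Request:
{"api": "play_rows", "payload": {
  "motion": [-0.024,0,0,0.0015,0.0063,-0.0014,-1,-0.049,0,0.001,0.003,0.013,-0.0025,-1,-0.074,0.001,0,0.0045,0.019,-0.003,-1,-0.098,0,0.001,0.006,0.026,-0.002,-1,-0.122,0,0.001,0.0075,0.0325,0.001,-1,-0.122,0.001,0.001,0.0075,0.032,0.005,-1,-0.122,0,0,0.0075,0.031,0.009,-1,-0.122,0.001,0.001,0.0075,0.03,0.0125,-1,-0.122,0,0.001,0.0075,0.028,0.016,-1,-0.122,0.001,0.001,0.0075,0.026,0.0195,-1,-0.095,0,0.001,0.006,0.0187,0.018,-1,-0.065,0,0,0.0045,0.011,0.013,-1,-0.03,0,0.001,0.002,0.005,0.007,-1,-0.01,0,0,0.001,0.002,0.003,-1,0,0,0,0,0,0,-1,0,0,0,0,0,0,-1]
}}

```text
clock: 22.9
eef_pos: [439.0, 225.3, 192.7]
eef_rot: [1.878, 1.55, -3.084]
wrist_force: [0.7, -0.8, -0.2]
finger_gap: 94.1
```

```bash
python3 - <<'E'
from h import *
s=read_state();print(s["eef_pos"],s["qd"].round(3),s["clock"],s["joints"].round(2)); p,r=pose(); print(r.as_matrix().round(3))
P=camera_params("wrist");im,d=camera("wrist"); cv2.imwrite("pics/w12.png",im); np.savez("w12.npz",im=im,d=d,T=P["T"],P=[P[k] for k in("fx","fy","cx","cy")])
E
python3 gk.py w12.npz 460 232
```

```text
[439.03067754 225.2858069  192.69821646] [-0.005  0.001  0.004 -0.002  0.001  0.002] 22.9 [ 0.4   0.2   1.68  0.01  1.28 -0.93]
[[-0.021 -0.969  0.247]
 [-0.001  0.247  0.969]
 [-1.     0.02  -0.006]]
z 6.462399627556579 px [264.88390501 198.11911044]
outer 227 [461.2 232.8] 60.148128509521484 ((461.2148742675781, 232.97325134277344), (64.89710235595703, 119.78388214111328), 75.09971618652344)
hole 26 [506.7 219.6] 6.051538467407227 ((506.9880676269531, 220.0123748779297), (11.065073013305664, 10.863418579101562), 29.53633689880371)
hole 132 [460.7 232.8] 26.98396110534668 ((460.7063293457031, 232.79664611816406), (53.062564849853516, 52.618385314941406), 49.07939147949219)
hole 30 [414.9 246.1] 6.405801773071289 ((415.05145263671875, 246.0052032470703), (11.591340065002441, 11.483967781066895), 31.14668083190918)
```

View pics/w12.png

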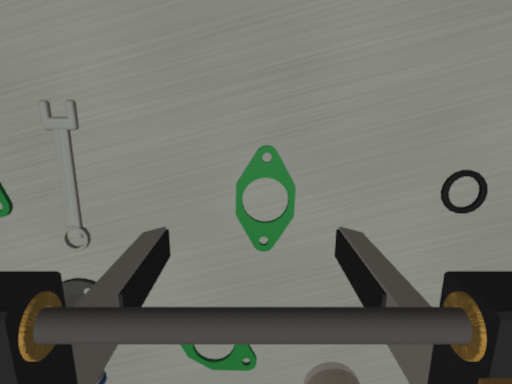

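Run:
```python
from h import *
plan([460.9,232.8,62],downrot(np.radians(74.4)),11,-1,ramp=3)
```

```text
[0.001, 0, -0.001, 0.0041, -0.0007, 0.0004, -1.0, 0.001, -0.001, -0.001, 0.0081, -0.0013, 0.0009, -1.0, 0.002, 0, -0.002, 0.0122, -0.0021, 0.0012, -1.0, 0.003, -0.001, -0.002, 0.0163, -0.0026, 0.0017, -1.0, 0.003, -0.001, -0.003, 0.0163, -0.0026, 0.0017, -1.0, 0.003, -0.001, -0.002, 0.0163, -0.0026, 0.0017, -1.0, 0.003, 0, -0.002, 0.0164, -0.0025, 0.0016, -1.0, 0.002, -0.001, -0.003, 0.0163, -0.0025, 0.0017, -1.0, 0.002, -0.001, -0.002, 0.0122, -0.0018, 0.0013, -1.0, 0.002, 0, -0.001, 0.0082, -0.0012, 0.0008, -1.0, 0.001, 0, -0.001, 0.0041, -0.0006, 0.0004, -1.0]
```

Request:
{"api": "play_rows", "payload": {
  "motion": [0.001,0,-0.001,0.004,-0.0007,0.0004,-1,0.001,0,-0.001,0.008,-0.0013,0.001,-1,0.002,0,-0.002,0.012,-0.002,0.0012,-1,0.003,-0.001,-0.002,0.016,-0.0026,0.0017,-1,0.003,-0.001,-0.003,0.016,-0.0026,0.0017,-1,0.003,-0.001,-0.002,0.016,-0.0026,0.0017,-1,0.003,0,-0.002,0.016,-0.0025,0.0016,-1,0.002,-0.001,-0.003,0.016,-0.0025,0.0017,-1,0.001,-0.001,-0.002,0.012,-0.0018,0.0013,-1,0.001,0,-0.001,0.006,-0.001,0.0005,-1,0,0,0,0.003,0,0,-1,0,0,0,0,0,0,-1,0,0,0,0,0,0,-1]
}}

```text
clock: 24.25
eef_pos: [461.3, 229.8, 55.8]
eef_rot: [2.814, 1.567, -2.175]
wrist_force: [-0.3, -0.4, 0.2]
finger_gap: 94.1
```

```bash
python3 - <<'E'
from h import *
s=read_state();print(s["eef_pos"],s["qd"].round(3),s["clock"],s["joints"].round(2)); p,r=pose(); print(r.as_matrix().round(3))
P=camera_params("wrist");im,d=camera("wrist"); cv2.imwrite("pics/w13.png",im); np.savez("w13.npz",im=im,d=d,T=P["T"],P=[P[k] for k in("fx","fy","cx","cy")])
E
python3 gk.py w13.npz 460 232
```

```text
[461.33594308 229.77619624  55.7595152 ] [-0.    -0.002 -0.001  0.    -0.001 -0.001] 24.25 [ 0.39  0.41  1.76 -0.    0.98 -0.9 ]
[[-0.002 -0.962  0.274]
 [-0.003  0.274  0.962]
 [-1.     0.001 -0.003]]
z 6.457516167724066 px [256.9454817  210.82957431]
outer 358 [461.3 232.7] 60.464717864990234 ((461.3227844238281, 232.92193603515625), (65.54196166992188, 120.74371337890625), 73.77798461914062)
hole 37 [506.6 219.9] 5.738047122955322 ((506.22650146484375, 220.06646728515625), (11.19057846069336, 8.979667663574219), 74.26324462890625)
hole 202 [460.3 233.2] 26.40794563293457 ((460.5621032714844, 233.0009765625), (51.84355545043945, 51.74272918701172), 37.090457916259766)
hole 47 [415.2 246.3] 5.989654541015625 ((414.9559326171875, 246.20315551757812), (10.984214782714844, 11.424845695495605), 29.32684898376465)
```

View pics/w13.png

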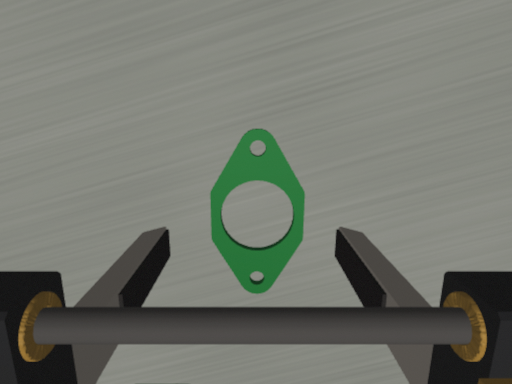

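Request:
{"api": "play_rows", "payload": {
  "motion": [0,0,0,0.004,0.0004,0.0008,-1,0,0,0,0.008,0.0004,0.0008,-1,0,0,0,0.01,0.0004,0.0008,-1,0,0,0,0.01,0,0.0002,-1,0,0,0,0.008,0,0,-1,0,0,0,0.005,0,0,-1,0,0,0,0.003,0,0,-1,0,0,0,0,0,0,-1,0,0,0,0,0,0,-1]
}}

```text
clock: 25.2
eef_pos: [460.9, 232.8, 3.9]
eef_rot: [2.985, 1.568, -2.005]
wrist_force: [-0.3, 0.2, 0.2]
finger_gap: 94.0
```

Run:
```python
from h import *
s=read_state();print(s["eef_pos"],s["wrist_force"],s["clock"]); a,b=rel([460.7,233.1,2],downrot(np.radians(74.0)));print(a.round(4),b.round(4))
```

```text
[460.89630587 232.84106811   3.86963643] [-0.33014902  0.1929638   0.18846794] 25.2
[ 0.0023 -0.0026 -0.0004] [0.0019 0.0003 0.0002]
```

Request:
{"api": "play_rows", "payload": {
  "motion": [0.001,-0.001,0,0.001,0,0,-1,0.001,-0.001,0,0.001,0,0,-0.8,0,0,0,0,0,0,-0.6,0,0,0,0,0,0,-0.5,0,0,0,0,0,0,-0.4,0,0,0,0,0,0,1,0,0,0,0,0,0,1,0,0,0,0,0,0,1],
  "newtons": 25
}}

```text
clock: 26.0
eef_pos: [461.4, 233.0, 2.7]
eef_rot: [-0.973, 1.57, 0.319]
wrist_force: [0.7, 0.2, -0.3]
finger_gap: 65.3
```

```bash
python3 - <<'E'
from h import *
s=read_state();print(s["eef_pos"],s["finger_gap"],s["wrist_force"],s["clock"]); p,r=pose();print(r.as_matrix().round(3))
P=camera_params("wrist");im,d=camera("wrist"); cv2.imwrite("pics/w14.png",im); np.savez("w14.npz",im=im,d=d,T=P["T"],P=[P[k] for k in("fx","fy","cx","cy")])
E
python3 gk.py w14.npz 460 232
```

```text
[461.41997401 233.0436029    2.70326668] 65.26589037423734 [ 0.69040345  0.21220285 -0.2683589 ] 26.0
[[ 0.001 -0.961  0.276]
 [ 0.     0.276  0.961]
 [-1.    -0.001  0.001]]
z 6.441835406049165 px [251.97716133 226.19042653]
outer 434 [452.9 235.6] 51.894508361816406 ((450.884765625, 235.83743286132812), (66.68486022949219, 99.60969543457031), 74.02838897705078)
hole 251 [460.1 233.2] 26.050739288330078 ((460.3294372558594, 233.13983154296875), (51.58070755004883, 50.09846115112305), 74.02391052246094)
hole 60 [415.  246.2] 5.913987636566162 ((414.9561767578125, 246.14256286621094), (11.136402130126953, 11.135571479797363), 29.258750915527344)
```

View pics/w14.png

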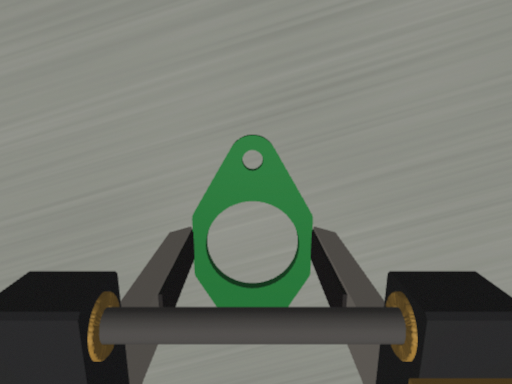

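Request:
{"api": "play_rows", "payload": {
  "motion": [0,0,0,-0.004,0,0,1,0,0,0,-0.01,0,0,1,0,0,0,-0.02,0,0,1,0,0,0,-0.03,0,0,1,0,0,0,-0.035,0,0,1,0,0,0,-0.035,0,0,1,0,0,0,-0.035,0,0,1,0,0,0,-0.03,0,0,1,0,0,0,-0.02,0,0,1,0,0,0,-0.01,0,0,1,0,0,0,0,0,0,1]
}}

```text
clock: 27.15
eef_pos: [459.5, 232.3, 247.8]
eef_rot: [-0.918, 1.567, 0.373]
wrist_force: [0.3, -0.4, -0.3]
finger_gap: 65.3
```

Run:
```python
from h import *
s=read_state();print(s["eef_pos"],s["finger_gap"],s["wrist_force"],s["clock"])
plan([660,-12,280],downrot(np.radians(96)),14,1,ramp=4)
```

```text
[459.52375663 232.30442419 247.80494756] 65.3377814310957 [ 0.32680701 -0.35493611 -0.29757952] 27.15
[-0.008, 0, 0, -0.0006, -0.0052, -0.0036, 1.0, -0.015, 0, 0, -0.0013, -0.0103, -0.0073, 1.0, -0.023, 0, 0, -0.0019, -0.0154, -0.0111, 1.0, -0.031, 0, 0.001, -0.0026, -0.0201, -0.0153, 1.0, -0.038, 0.001, 0, -0.0032, -0.0246, -0.0199, 1.0, -0.038, 0, 0, -0.0031, -0.0238, -0.0208, 1.0, -0.039, 0, 0.001, -0.0032, -0.0229, -0.0217, 1.0, -0.038, 0, 0, -0.0032, -0.0221, -0.0226, 1.0, -0.039, 0, 0.001, -0.0032, -0.0212, -0.0234, 1.0, -0.038, 0, 0, -0.0033, -0.0203, -0.0243, 1.0, -0.031, 0.001, 0, -0.0026, -0.0155, -0.02, 1.0, -0.023, 0, 0, -0.0019, -0.0112, -0.0153, 1.0, -0.015, 0, 0.001, -0.0013, -0.0072, -0.0104, 1.0, -0.008, 0, 0, -0.0006, -0.0035, -0.0052, 1.0]
```

Request:
{"api": "play_rows", "payload": {
  "motion": [-0.008,0,0,-0.0006,-0.005,-0.0036,1,-0.015,0,0,-0.0013,-0.01,-0.007,1,-0.023,0,0,-0.002,-0.015,-0.011,1,-0.031,0,0,-0.0026,-0.02,-0.015,1,-0.038,0,0,-0.003,-0.0245,-0.02,1,-0.038,0,0,-0.003,-0.024,-0.021,1,-0.038,0,0,-0.003,-0.023,-0.0215,1,-0.038,0,0,-0.003,-0.022,-0.0225,1,-0.038,0,0,-0.003,-0.021,-0.0235,1,-0.038,0,0,-0.003,-0.02,-0.024,1,-0.028,0,0,-0.0026,-0.0155,-0.0195,1,-0.02,0,0,-0.002,-0.01,-0.014,1,-0.01,0,0,-0.001,-0.005,-0.008,1,0,0,0,0,-0.002,-0.003,1,0,0,0,0,0,0,1,0,0,0,0,0,0,1]
}}

```text
clock: 28.75
eef_pos: [659.1, -18.4, 255.1]
eef_rot: [1.51, 1.542, -3.098]
wrist_force: [0.7, 0.2, -0.6]
finger_gap: 65.5
```

```bash
python3 - <<'E'
from h import *
s=read_state();print(s["eef_pos"],s["finger_gap"],s["qd"].round(3),s["clock"]);p,r=pose();print(r.as_matrix().round(3))
P=camera_params("wrist");im,d=camera("wrist"); cv2.imwrite("pics/w15.png",im); np.savez("w15.npz",im=im,d=d,T=P["T"],P=[P[k] for k in("fx","fy","cx","cy")])
E
python3 pins.py w15.npz
```

```text
[659.09598095 -18.41001593 255.10336615] 65.52687741572527 [ 0.004  0.001  0.008 -0.    -0.003  0.004] 28.75
[[-0.029 -0.994 -0.104]
 [-0.001 -0.104  0.995]
 [-1.     0.029  0.002]]
[261   0   9  17 127] [265.1   7.8] 141.64219038954076 mean>125 [499.7 -24.  135.4] ray z130 [499.5 -24.2 130. ]
[261 121   8   7  47] [264.4 124.2] 141.38943535108876 mean>125 [592.9 -14.5 138. ] ray z130 [593.  -14.2 130. ]
flange z 110.53593022863271 4533 ((546.398193359375, -18.441558837890625), (119.52542114257812, 65.78813171386719), 5.816080093383789)
outer 335 ((546.3219604492188, -18.223167419433594), 59.857025146484375) [539.41327  -19.174622] ((546.5128784179688, -18.366893768310547), (119.24933624267578, 65.70548248291016), 5.555466175079346)
hole 166 ((545.8958740234375, -18.673503875732422), 26.395673751831055) [545.4473   -18.734478] ((545.7630004882812, -18.670085906982422), (52.040626525878906, 51.42058563232422), 52.114768981933594)
```

View pics/w15.png

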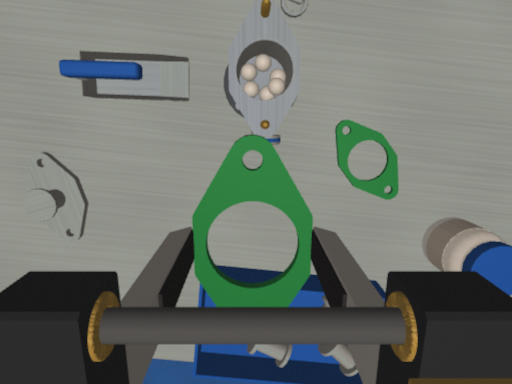

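Run:
```python
from h import *
plan([546.3,-18.7,185],downrot(np.radians(95.9)),12,1,ramp=4)
```

```text
[0, 0, -0.001, 0.0018, 0.0028, 0.0003, 1.0, 0, 0, -0.001, 0.0037, 0.0055, 0.0005, 1.0, 0, 0, -0.002, 0.0055, 0.0082, 0.0009, 1.0, 0, 0, -0.003, 0.0073, 0.0111, 0.0011, 1.0, 0.001, 0.001, -0.004, 0.0091, 0.0138, 0.0014, 1.0, 0, 0, -0.003, 0.009, 0.0139, 0.0014, 1.0, 0, 0, -0.004, 0.009, 0.0139, 0.0014, 1.0, 0, 0, -0.003, 0.0089, 0.0139, 0.0014, 1.0, 0, 0, -0.003, 0.0071, 0.0112, 0.0012, 1.0, 0, 0.001, -0.002, 0.0053, 0.0084, 0.0008, 1.0, 0.001, 0, -0.002, 0.0035, 0.0056, 0.0006, 1.0, 0, 0, 0, 0.0018, 0.0028, 0.0003, 1.0]
```

Request:
{"api": "play_rows", "payload": {
  "motion": [0,0,-0.001,0.002,0.003,0.0003,1,0,0,-0.001,0.0035,0.0055,0.0005,1,0,0,-0.002,0.0055,0.008,0.0009,1,0,0,-0.003,0.0073,0.011,0.0011,1,0.001,0.001,-0.004,0.009,0.014,0.0014,1,0,0,-0.003,0.009,0.014,0.0014,1,0,0,-0.004,0.009,0.014,0.0014,1,0,0,-0.003,0.008,0.014,0.0014,1,0,0,-0.003,0.006,0.011,0.0012,1,0,0.001,-0.002,0.004,0.007,0.0008,1,0,0,-0.002,0.002,0.004,0.0006,1,0,0,0,0.001,0.001,0,1,0,0,0,0,0,0,1,0,0,0,0,0,0,1]
}}

```text
clock: 30.2
eef_pos: [540.5, -14.3, 188.5]
eef_rot: [-1.736, 1.565, -0.057]
wrist_force: [-0.5, -0.0, -0.4]
finger_gap: 65.6
```

Run:
```python
from h import *
s=read_state();print(s["eef_pos"],s["finger_gap"],s["qd"].round(3),s["clock"]);p,r=pose();print(r.as_matrix().round(3))
a,b=rel([546.3,-18.7,150],downrot(np.radians(95.9))); print(a.round(4),b.round(4))
```

```text
[540.49528693 -14.32668661 188.4697744 ] 65.64129931134812 [ 0.001 -0.002 -0.004  0.002 -0.003 -0.001] 30.2
[[ 0.006 -0.994 -0.108]
 [-0.    -0.108  0.994]
 [-1.    -0.006 -0.001]]
[ 0.0052 -0.0009  0.0058] [ 0.0385 -0.0051 -0.0049]
```

Correcting x and y, then descending to hover just above the pins.

Request:
{"api": "play_rows", "payload": {
  "motion": [0.002,0,0.002,0.003,-0.0012,-0.0012,1,0.002,0,0.002,0.006,-0.0015,-0.0015,1,0.001,0,0.002,0.008,-0.0012,-0.0012,1,0,0,0,0.006,-0.0006,-0.0006,1,0,0,0,0.004,0,0,1,0,0,0,0.002,0,0,1,0,0,0,0,0,0,1,0,0,0,0,0,0,1]
}}

```text
clock: 31.0
eef_pos: [546.3, -18.8, 155.9]
eef_rot: [1.875, 1.569, -2.735]
wrist_force: [-0.5, -0.3, -1.3]
finger_gap: 65.6
```

```bash
cat > st.py <<'E'
from h import *
import sys
s=read_state();print(s["eef_pos"].round(2),s["finger_gap"].round(1),s["wrist_force"].round(1),s["moment"].round(2),s["clock"]);
a,b=rel([546.3,-18.7,float(sys.argv[1])],downrot(np.radians(95.9))); print(a.round(4),b.round(4))
P=camera_params("wrist");im,d=camera("wrist"); np.savez(sys.argv[2]+".npz",im=im,d=d,T=P["T"],P=[P[k] for k in("fx","fy","cx","cy")])
cv2.imwrite("pics/"+sys.argv[2]+".png",cv2.resize(im[100:320,130:380],None,fx=2.6,fy=2.6,interpolation=cv2.INTER_CUBIC))
E
python3 st.py 145 w16; python3 pins.py w16.npz | head -3
```

```text
Traceback (most recent call last):
  File "st.py", line 3, in <module>
    s=read_state();print(s["eef_pos"].round(2),s["finger_gap"].round(1),s["wrist_force"].round(1),s["moment"].round(2),s["clock"]);
                                               ^^^^^^^^^^^^^^^^^^^^^
AttributeError: 'float' object has no attribute 'round'
Traceback (most recent call last):
  File "pins.py", line 11, in <module>
    im,d,P=load(sys.argv[1]); X=cloud(P,d)
           ~~~~^^^^^^^^^^^^^
  File "pins.py", line 3, in load
    z=np.load(f); P=dict(zip(("fx","fy","cx","cy"),z["P"])); P["T"]=z["T"]; return z["im"],z["d"],P
FileNotFoundError: [Errno 2] No such file or directory: 'w16.npz'
```

```bash
sed -i 's/s\["finger_gap"\].round(1)/round(s["finger_gap"],1)/' st.py
python3 st.py 145 w16; python3 pins.py w16.npz | head -3
```

```text
[546.35 -18.81 155.94] 65.6 [-0.5 -0.3 -1.3] [ 0.05  0.05 -0.02] 31.0
[-0.0004 -0.0007 -0.0021] [0.0109 0.     0.0001]
[247 151  11   7  65] [251.9 153.9] 142.61927612672454 mean>125 [498.  -23.9 139. ] ray z130 [499.1 -23.8 130. ]
[248 276   9   7  56] [252.  279.3] 121.3137991881402 mean>125 None ray z130 [582.4 -15.1 130. ]
flange z 110.42131407062631 3308 ((540.2000122070312, -19.465808868408203), (110.76866149902344, 65.25727844238281), 4.68571662902832)
```

View pics/w16.png

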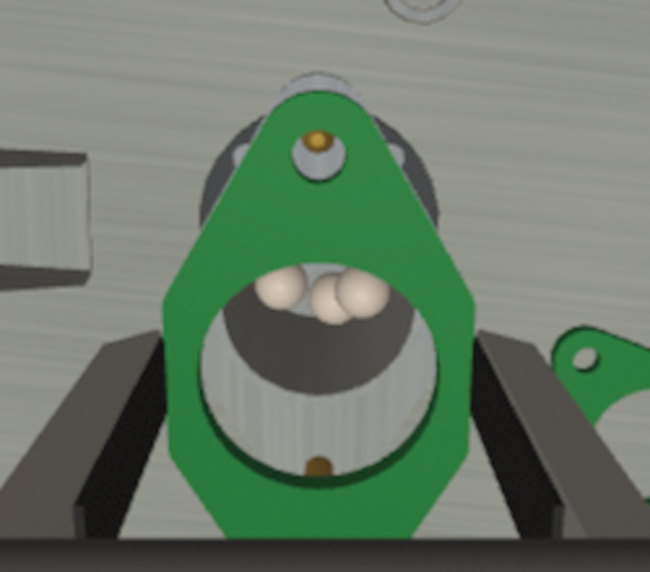

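Run:
```python
from pins import *
im,d,P=load("w16.npz")
print(ray(P,252.3,130/1*0+100+155/2.6,159.3),ray(P,252.3,100+139/2.6,140))
X=cloud(P,d)
hsv=cv2.cvtColor(im,cv2.COLOR_BGR2HSV)
g=((hsv[...,0]>40)&(hsv[...,0]<85)&(hsv[...,1]>90)).astype(np.uint8); g[:,:180]=0; g[:,330:]=0
cs,h=cv2.findContours(g,cv2.RETR_CCOMP,cv2.CHAIN_APPROX_NONE)
for c,hh in zip(cs,h[0]):
    if len(c)>20:
        w_=np.array([ray(P,a,b,159.3)[:2] for a,b in c[:,0]],np.float32); print(hh[3],len(c),cv2.minEnclosingCircle(w_),cv2.boundingRect(c))
gz=X[g>0]; print("gasket z",np.nanmedian(gz[:,2]))
A=np.c_[gz[:,:2],np.ones(len(gz))]; ok=np.isfinite(A).all(1)&(abs(gz[:,2]-159)<5); print(np.linalg.lstsq(A[ok],gz[ok,2],rcond=None)[0])
# bright pin tip
m=(hsv[...,0]>8)&(hsv[...,0]<32)&(hsv[...,1]>110); v,u=np.nonzero(m[145:165,245:262]); 
for a,b in zip(u+245,v+145): print((a,b),im[b,a],X[b,a].round(1)) if im[b,a].max()>150 else 0
```

```text
[498.5597951  -23.55384038 159.3       ] [497.60314047 -23.66691836 140.        ]
-1 433 ((537.400634765625, -19.46062660217285), 51.812721252441406) (192, 135, 121, 173)
0 249 ((544.6987915039062, -19.008460998535156), 26.0294189453125) (206, 200, 93, 84)
0 60 ((498.29583740234375, -23.679431915283203), 5.916134357452393) (241, 149, 23, 22)
-1 143 ((430.1174621582031, -51.68264389038086), 13.662664413452148) (180, 0, 57, 32)
3 37 ((431.66400146484375, -44.90837860107422), 3.35677433013916) (215, 8, 15, 15)
gasket z 159.57384081758389
[-7.22934065e-03 -3.86183124e-03  1.63378525e+02]
(np.int64(252), np.int64(151)) [ 56 123 154] [496.1 -24.  140.9]
(np.int64(250), np.int64(152)) [ 60 131 162] [496.9 -25.1 139.8]
(np.int64(251), np.int64(152)) [ 64 142 176] [496.8 -24.5 140.6]
(np.int64(252), np.int64(152)) [ 67 146 179] [496.7 -23.9 140.6]
(np.int64(253), np.int64(152)) [ 61 135 167] [496.7 -23.4 140. ]
(np.int64(250), np.int64(153)) [ 64 140 173] [497.5 -25.  140.2]
(np.int64(251), np.int64(153)) [ 67 146 180] [497.4 -24.4 139.8]
(np.int64(252), np.int64(153)) [ 66 143 177] [497.2 -23.9 141.1]
(np.int64(253), np.int64(153)) [ 63 139 172] [497.1 -23.3 141.6]
(np.int64(254), np.int64(153)) [ 57 123 152] [497.3 -22.7 139.6]
(np.int64(250), np.int64(154)) [ 62 137 169] [498.  -25.  140.2]
(np.int64(251), np.int64(154)) [ 66 144 177] [497.9 -24.4 140.5]
(np.int64(252), np.int64(154)) [ 64 141 173] [498.  -23.8 139.8]
(np.int64(253), np.int64(154)) [ 65 140 172] [497.7 -23.3 141.6]
(np.int64(250), np.int64(155)) [ 55 121 152] [498.5 -24.9 141.1]
(np.int64(251), np.int64(155)) [ 62 134 166] [498.5 -24.3 140.5]
(np.int64(252), np.int64(155)) [ 61 132 164] [498.5 -23.8 140.3]
(np.int64(253), np.int64(155)) [ 57 126 157] [498.4 -23.2 140.1]
```

Request:
{"api": "play_rows", "payload": {
  "motion": [0,0,-0.001,0.002,0.0003,0,1,0,0,-0.001,0.004,0.0002,0,1,0,0,0,0.003,0,0,1,0,0,0,0.001,0,0,1,0,0,0,0,0,0,1]
}}

```text
clock: 31.55
eef_pos: [545.9, -18.8, 145.6]
eef_rot: [-2.252, 1.569, -0.579]
wrist_force: [-0.6, -0.2, -0.8]
finger_gap: 65.4
```

```bash
python3 st.py 135 w17
python3 - <<'E'
from pins import *
im,d,P=load("w17.npz"); p,r=pose(); zt=p[2]-2.7+6
hsv=cv2.cvtColor(im,cv2.COLOR_BGR2HSV)
g=((hsv[...,0]>40)&(hsv[...,0]<85)&(hsv[...,1]>90)).astype(np.uint8); g[:,:180]=0; g[:,330:]=0
cs,h=cv2.findContours(g,cv2.RETR_CCOMP,cv2.CHAIN_APPROX_NONE)
for c,hh in zip(cs,h[0]):
    if 50<len(c)<80:
        w_=np.array([ray(P,a,b,zt)[:2] for a,b in c[:,0]],np.float32); print(hh[3],len(c),cv2.minEnclosingCircle(w_),cv2.boundingRect(c))
m=(hsv[...,0]>8)&(hsv[...,0]<32)&(hsv[...,1]>110)&(im.max(2)>150); v,u=np.nonzero(m[140:175,240:265]); print(u.mean()+240,v.mean()+140,ray(P,u.mean()+240,v.mean()+140,140))
E
```

```text
[545.92 -18.83 145.6 ] 65.4 [-0.6 -0.2 -0.8] [0.05 0.01 0.05] 31.55
[-0.0003 -0.0009  0.0011] [ 0.0106 -0.0004  0.0001]
0 60 ((497.8370056152344, -23.703094482421875), 5.910717487335205) (241, 149, 23, 22)
251.75 156.25 [497.52577501 -23.94898886 140.        ]
```

View pics/w17.png

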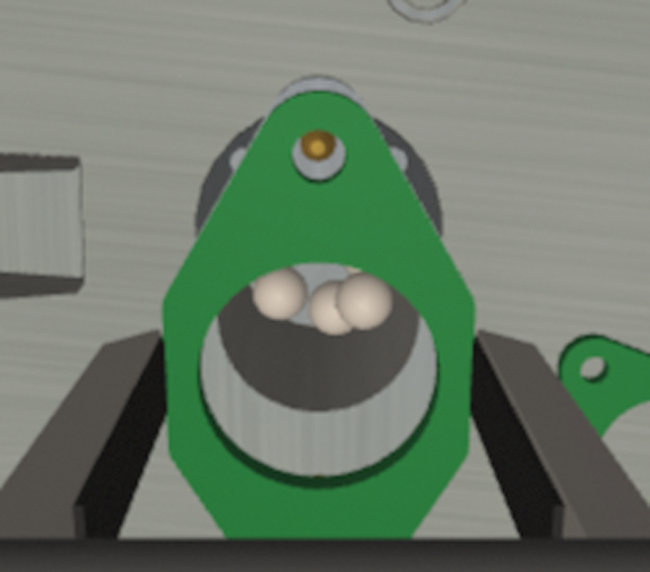

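Request:
{"api": "play_rows", "payload": {
  "motion": [0,0,0,0.001,0,0,1,0,0,0,0.002,0,0,1,0,0,0,0.002,0,0,1,0,0,0,0.002,0,0,1,0,0,0,0.002,0,0,1,0,0,0,0.001,0,0,1,0,0,0,0,0,0,1]
}}

```text
clock: 32.3
eef_pos: [546.0, -18.8, 134.8]
eef_rot: [-2.18, 1.569, -0.506]
wrist_force: [-0.7, 1.7, -0.4]
finger_gap: 65.3
```

```bash
python3 st.py 125 w18
```

```text
[546.02 -18.84 134.85] 65.3 [-0.7  1.7 -0.4] [ 0.05  0.03 -0.01] 32.3
[-0.0003 -0.0009  0.0012] [ 0.0098 -0.0003  0.0001]
```

View pics/w18.png

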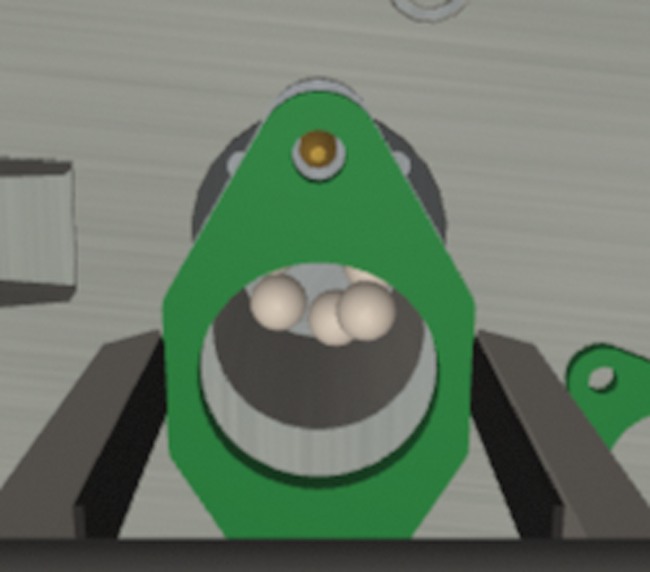

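Request:
{"api": "play_rows", "payload": {
  "motion": [0,0,0,0.001,0,0,1,0,0,0,0.002,0,0,1,0,0,0,0.002,0,0,1,0,0,0,0.002,0,0,1,0,0,0,0.002,0,0,1,0,0,0,0.002,0,0,1,0,0,0,0.001,0,0,1,0,0,0,0,0,0,1]
}}

```text
clock: 33.15
eef_pos: [546.1, -18.8, 121.8]
eef_rot: [-2.161, 1.569, -0.488]
wrist_force: [0.2, -0.7, -0.6]
finger_gap: 65.1
```

```bash
python3 st.py 113 w19
```

```text
[546.06 -18.85 121.83] 65.1 [ 0.2 -0.7 -0.6] [ 0.06  0.01 -0.08] 33.15
[-0.0003 -0.0009  0.0013] [ 0.0088 -0.0002  0.0001]
```

View pics/w19.png

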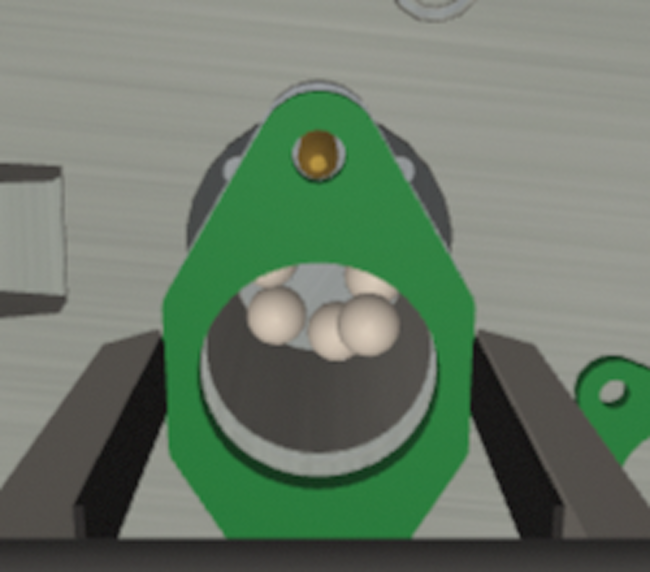

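Request:
{"api": "play_rows", "payload": {
  "motion": [0,0,0,0.001,0,0,1,0,0,0,0.0015,0,0,1,0,0,0,0.0015,0,0,1,0,0,0,0.0015,0,0,1,0,0,0,0.001,0,0,1,0,0,0,0.0005,0,0,1,0,0,0,0,0,0,1]
}}

```text
clock: 33.9
eef_pos: [546.2, -18.9, 114.4]
eef_rot: [-2.084, 1.569, -0.411]
wrist_force: [0.9, 0.5, -0.5]
finger_gap: 65.6
```

```bash
python3 st.py 112.7 w20
```

```text
[546.19 -18.87 114.44] 65.6 [ 0.9  0.5 -0.5] [0.02 0.01 0.02] 33.9
[-0.0003 -0.001   0.0017] [ 0.0017 -0.0001  0.0002]
```

Request:
{"api": "play_rows", "payload": {
  "motion": [0,0,0,0.001,0,0,1,0,0,0,0.001,0,0,1,0,0,0,0.001,0,0,1]
}}

```text
clock: 34.25
eef_pos: [546.4, -18.9, 112.6]
eef_rot: [-1.958, 1.568, -0.285]
wrist_force: [-9.0, -0.1, 18.2]
finger_gap: 65.3
```

```bash
python3 st.py 112.7 w21
```

```text
[546.43 -18.89 112.55] 65.3 [-9.  -0.1 18.2] [0.31 1.78 0.07] 34.25
[-0.0004 -0.0011  0.0026] [-0.0002  0.0001  0.0002]
```

Seated: contact force came up at TCP z = 112.6, as expected. Releasing now.

Request:
{"api": "play_rows", "payload": {
  "motion": [0,0,0,0,0,0,1,0,0,0,0,0,0,-0.6,0,0,0,0,0,0,-0.8,0,0,0,0,0,0,-0.9,0,0,0,0,0,0,-0.9,0,0,0,-0.003,0,0,-0.9,0,0,0,-0.006,0,0,-0.9,0,0,0,-0.012,0,0,-0.9,0,0,0,-0.02,0,0,-0.9,0,0,0,-0.03,0,0,-0.9,0,0,0,-0.03,0,0,-0.9,0,0,0,-0.02,0,0,-0.9,0,0,0,-0.01,0,0,-0.9,0,0,0,0,0,0,-0.9]
}}

```text
clock: 35.7
eef_pos: [545.8, -18.7, 254.7]
eef_rot: [-1.862, 1.564, -0.188]
wrist_force: [-0.8, -0.2, 0.5]
finger_gap: 89.2
```

```bash
python3 st.py 112.7 w22
python3 - <<'E'
from pins import *
im,d,P=load("w22.npz"); X=cloud(P,d); hsv=cv2.cvtColor(im,cv2.COLOR_BGR2HSV)
g=(hsv[...,0]>40)&(hsv[...,0]<85)&(hsv[...,1]>90)&(np.hypot(X[...,0]-546,X[...,1]+19)<70)&(X[...,2]>60); q=X[g]
print(len(q),np.median(q[:,2]),np.linalg.lstsq(np.c_[q[:,:2]-[546,-19],np.ones(len(q))],q[:,2],rcond=None)[0])
for c in ("scene","side"):
    P=camera_params(c);im,d=camera(c);X=cloud(P,d);hsv=cv2.cvtColor(im,cv2.COLOR_BGR2HSV)
    g=(hsv[...,0]>40)&(hsv[...,0]<85)&(hsv[...,1]>90)&(np.hypot(X[...,0]-546,X[...,1]+19)<70)&(X[...,2]>60); q=X[g]; print(c,len(q),np.median(q[:,2]))
    cr=im[100:290,150:380] if c=="scene" else im[130:330,170:380]
    cv2.imwrite(f"pics/{c}22.png",cv2.resize(cr,None,fx=3,fy=3,interpolation=cv2.INTER_CUBIC))
E
```

```text
[545.78 -18.73 254.72] 89.2 [-0.8 -0.2  0.5] [ 0.04 -0.03 -0.03] 35.7
[-0.0004 -0.0018  0.0062] [0.142  0.0004 0.0002]
3579 116.46484580267833 [-5.23140396e-03  4.17652046e-02  1.16667556e+02]
scene 334 116.52061528072613
side 205 116.07426999135066
```

View pics/w22.png

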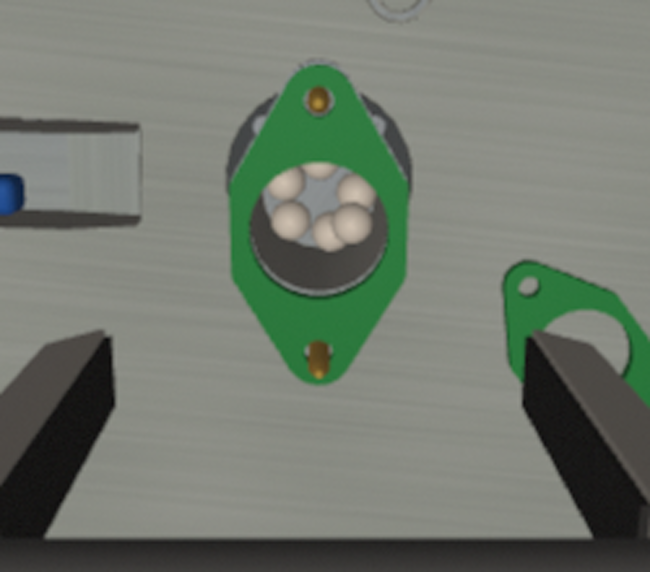

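View pics/side22.png

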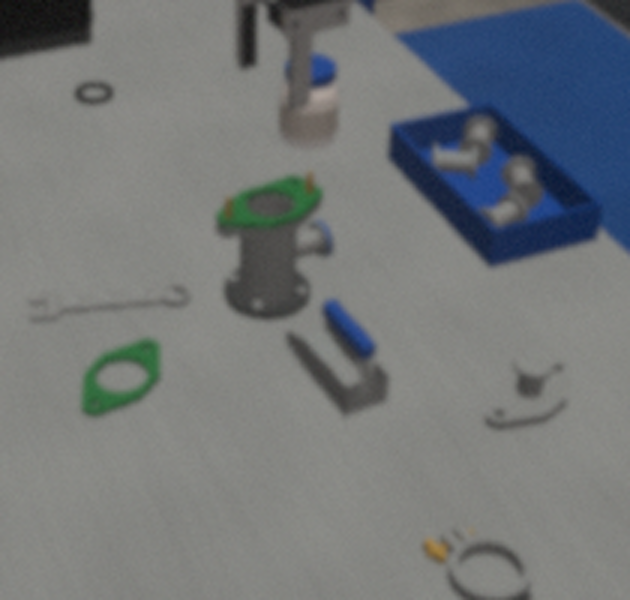

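View pics/scene22.png

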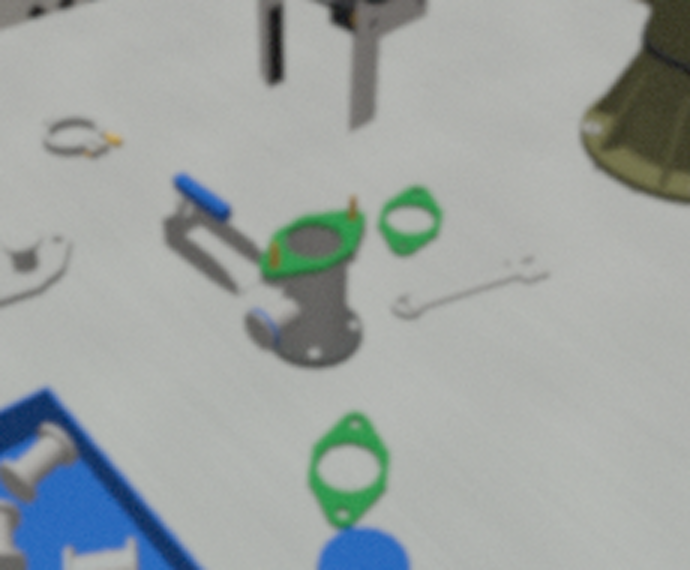

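Run:
```python
from pins import *
im,d,P=load("w22.npz"); X=cloud(P,d); hsv=cv2.cvtColor(im,cv2.COLOR_BGR2HSV)
g=((hsv[...,0]>40)&(hsv[...,0]<85)&(hsv[...,1]>90)&(np.hypot(X[...,0]-546,X[...,1]+19)<70)&(X[...,2]>60)).astype(np.uint8)
g=cv2.erode(g,np.ones((5,5))); q=X[g>0]; r=np.array([546,-19])
c,s=np.cos(.102),np.sin(.102); a=(q[:,:2]-r)@np.array([[c,-s],[s,c]])
for n,m in dict(xp=a[:,0]>35,xm=a[:,0]<-35,yp=a[:,1]>27,ym=a[:,1]<-27).items(): print(n,m.sum(),np.median(q[m,2]).round(2))
k=abs(q[:,2]-116.4)<3; print(np.linalg.lstsq(np.c_[q[k,:2]-r,np.ones(k.sum())],q[k,2],rcond=None)[0],k.mean())
```

```text
xp 312 116.44
xm 404 116.6
yp 136 116.4
ym 126 116.58
[-6.14673119e-04 -1.61469226e-03  1.16495204e+02] 1.0
```

Flat to about 0.2 mm and flush, so I'm handing in.

```bash
python3 -c "
from cell import *
print(sign_off())"
```

```text
the job is handed in; nothing more can be done
None
```

The job is done and handed in at about 36 s of the 72 s allowed.

- **Balls:** I lowered the scoop's lip to about 15 mm above the flange and only then tipped it. The six balls had already run out when I looked at a 26° tilt, and I took it on to 43° to be sure. Wrist pictures show six balls in the bore and an empty pan. I saw none on the bench.
- **Scoop:** It stands upright and empty on the bench, with its nose about 50 mm short of the edge of the trap's flange.
- **Gasket:** I used the leftmost of the three gaskets and threaded it over both pins. Sideways forces were under 2 N on the way down, and about 18 N came up when it seated. Its top measures 116.4 to 116.6 mm all round (116 expected). The bare flange had read 0.5 mm high in the same way, so it lies flat and flush.
- **Other things:** The cover, clamp, spanner, jar and seal were not touched.

Two checks disagreed:

- **Trap yaw:** The trained networks gave a yaw of about 3.5°, while the depth pictures gave about 5.9°. I used the depth value, and the pins fitted.
- **Gasket slope:** A first plane fit of the placed gasket showed a false 2.4° slope from edge pixels. The fit without those pixels came out level.

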